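# Dock the humidity loggers in the herb packing room

### The arm

A 7-joint arm with a two-finger parallel gripper is mounted at the origin on the work surface. World frame = base frame: x ahead of the robot, y to its left, z up, the work surface at z = 0. Lengths are in m, angles in rad, forces in N, time in s.
With the tool pointing down it reaches from about 0.4 to 0.75 m from the base axis. Payload 19.5 kg.
Tool frame: the origin (TCP) lies at the very end of the fingers, on their centre line; the grasp point (between the pads) lies 19 mm behind it; z points along the fingers, y is the line along which they close (so a half turn about z gives the same grasp; the last joint's range is limited). The gripper opens to 85 mm and grips with 20 to 120 N. Pads are 22 mm wide; open, the fingers measure 114 mm over their backs; the gripper's body (76 mm by 85 mm) begins 54 mm behind the grasp point. The pads swing forward as they close: fully open they stand 13 mm farther back than shut.
Start: joints at [-1.327, 0.707, -0.028, 1.485, 0.022, 0.951, -0.075], TCP at [0.162, 0.552, 0.231] pointing down, gripper open.
Joint ranges: [-2.71, 2.71], [-0.32, 2.16], [-1.57, 1.52], [0, 2.45], [-1.46, 4.6], [0, 2.02], [-2.83, 2.83]. Speed limits (rad/s): [1.89, 1.89, 2.57, 2.57, 3.01, 3.01, 3.01].

### API

Orientations are given as a unit quaternion [w, x, y, z].
In Python, from cell import observe, capture, hand_in, trace gives the robot as it stands.
- The arm moves only by the shell command python3 -m creep 'ROWS' [OPENING] [FORCE]. ROWS is JSON, a list of rows, each an object with "offset": the shift along the world's x, y, z as a fraction of full scale, a list of three; "turn": the turn, a rotation vector about the world's x, y, z as a fraction of full scale, a list of three. A call has 1 to 8 rows; each row shifts and turns the commanded pose from where the row before left it; what a row does not reach is not made up. Full scale, the value 1, is 0.025 m for a shift and 0.08 rad for a turn. A row lasts 1/10 s, in which the tool goes at most 50 mm and 8.59 degrees, less where a joint would pass 70% of its speed; a pose out of reach is approached as far as the arm can. A call with a number of a shift or a turn outside -1 to 1 is refused whole. A call with a gripper value outside its range is refused whole. OPENING is the closure, from -1 (fully open) to 1 (shut), set as the call begins (- or left out, the last holds). The fingers move at their own pace and stop on an object; FORCE is the grip in N (left out, the last holds). Time passes only in rows, so rows that do not move let the fingers close. It gives the time, the measured TCP pose, the force, the opening and the grip force at its end, in the units of the state.
- observe(): the state, without advancing time (a new reading comes with each control period).
- capture(name): name is "scene" or "top"; returns a dict with "image" (384x512x3 uint8, red, green, blue), "fx", "fy", "cx", "cy" (pixels), "R" (3x3) and "t" (3): a world point X has camera coordinates R X + t. Camera axes: x right, y down, z forward; pixel columns grow to the right and rows downward; lengths in m; the calibration is good to about 2 mm. A picture is of the moment at which its call begins. There is no depth.
- hand_in(): hands the job in; it is judged then, once.
Trained networks look in a picture, given as the dict that the camera call returned (one of the last four; its "shot" number tells which), for a name from the list of things; names that differ only in an ending like _2 or _b are one class to them, and where a whole thing is asked for, a point or a joint stands for the part that bears it (a point fixed in the world has none). Each returns a list of dicts, best first, with "score" (0 to 1); they miss things now and then, are a little off and sometimes report something else, mostly with a low value. They report only what shows in the picture. A call takes as long as a camera call. They do not tell look-alikes from the thing itself.
- trace(picture, thing): "region" (384x512 bool, what is visible of it) and "extent" ([centre column, centre row, width, height] in pixels, round what is visible of it).
The state is a dict: "time_s": time; "joint_pos": joint angles; "joint_velocities": joint speeds; "effort": joint torques, N m; "tool_pos": TCP position; "ee_rot": TCP orientation; "wrist_force": force on the tool from outside, world axes, zero at the start; "moment": the same for the moment, N m; "grip_width": finger opening in m; "gripper_force": force on a finger pad.
Only numpy, scipy, OpenCV 4.12 (cv2) and the standard library are available. Lean on these libraries where they do the work, as an engineer would, in place of code of your own. Each camera call takes 0.05 s, during which the arm holds its last target. There are 200 camera calls.

### The job

The logger dock is blocked: first move the white-lidded tub standing on it and the jar in front of its knob onto the black rubber mat, and stand both upright there, never tipping them. Then pull the dock's black knob fully out, press every white humidity logger down flush into a recess (any one), and last push the knob fully home so that its plate holds them all. Leave the blue-lidded tub, the steel cup and the tape roll where they are.

Things in the scene. Friction and masses are not known exactly. Their poses are not given: they have to be found in the camera images.
- dock: Fixed grey block, 100 (x) x 230 (y) x 28 mm high; origin: centre of underside, x points away from the knob, y along the recess row. Four recesses in its top, each 47 (x) x 33 (y) mm, 20 mm deep (floor 8 mm above the bench), mouths chamfered 2 mm, centres at x = 5, y = -75, -25, 25, 75 mm. A rail along the far edge (x 35 to 47 mm) and cheeks at both ends rise 6 mm above the top.
- recess0 (a point): Centre of the floor of recess 0 of the dock, 20 mm below the dock's top; axes as the dock's.
- recess1 (a point): Centre of the floor of recess 1 of the dock, 20 mm below the dock's top; axes as the dock's.
- recess2 (a point): Centre of the floor of recess 2 of the dock, 20 mm below the dock's top; axes as the dock's.
- recess3 (a point): Centre of the floor of recess 3 of the dock, 20 mm below the dock's top; axes as the dock's.
- latch (a joint): Slide of retaining plate and knob, m: 0 = home, 0.030 = fully out (along the dock's -x). Stiff (3 to 4 N), with hard stops at both ends; it stays where it is left. The plate (4 mm thick, 204 mm long in y, 2 to 6 mm above the dock's top) covers the front 11 mm of all recesses when home (far edge at dock x = -7 mm), none when out (-37 mm). It cannot go home over a logger standing proud.
- knob (a point): Centre of the black knob, a cylinder lying along the dock's x, 26 mm in diameter and 22 mm long, 32 mm above the bench, in front of the dock (dock x = -73 mm when home, -103 mm when out), on a 10 mm stem 14 mm long between it and the plate. Moves with the latch; axes as the dock's.
- tub: Loose closed clear tub with white lid, 120 (x) x 90 (y) x 75 mm high, about 0.35 kg, standing at the start on the dock's plate and rail (underside 34 mm above the bench); origin at the centre of its underside, z up. On the lid stands a grip ridge 60 (x) x 16 (y) mm, 24 mm high (75 to 99 mm above the origin).
- jar: Loose closed jar, 54 mm in diameter, 60 mm high, about 0.15 kg, standing on the bench close in front of the knob, in its way; origin at the centre of its underside, z up.
- park_mat: Fixed black rubber mat on the bench at one side of the dock, 180 (x) x 220 (y) x 3 mm thick, where the tub and jar go; origin at the centre of its underside. It lies left or right, the green mat on the other side.
- logger_mat: Fixed green plastic mat on the bench, 180 (x) x 220 (y) x 3 mm thick, on which the loggers lie at the start; origin at the centre of its underside.
- logger0: Loose white logger, a box 44 (x) x 30 (y) x 20 mm high, 50 g, with a grip fin centred on top: 10 (x) x 26 (y) mm, 18 mm high (20 to 38 mm above the origin); origin: centre of underside, z up. It fits a recess with its x along the dock's x, either way round; the body is then level with the dock's top, the fin above. Three or four are present; an absent one reads None.
- logger1: Loose white logger, a box 44 (x) x 30 (y) x 20 mm high, 50 g, with a grip fin centred on top: 10 (x) x 26 (y) mm, 18 mm high (20 to 38 mm above the origin); origin: centre of underside, z up. It fits a recess with its x along the dock's x, either way round; the body is then level with the dock's top, the fin above. Three or four are present; an absent one reads None.
- logger2: Loose white logger, a box 44 (x) x 30 (y) x 20 mm high, 50 g, with a grip fin centred on top: 10 (x) x 26 (y) mm, 18 mm high (20 to 38 mm above the origin); origin: centre of underside, z up. It fits a recess with its x along the dock's x, either way round; the body is then level with the dock's top, the fin above. Three or four are present; an absent one reads None.
- logger3: Loose white logger, a box 44 (x) x 30 (y) x 20 mm high, 50 g, with a grip fin centred on top: 10 (x) x 26 (y) mm, 18 mm high (20 to 38 mm above the origin); origin: centre of underside, z up. It fits a recess with its x along the dock's x, either way round; the body is then level with the dock's top, the fin above. Three or four are present; an absent one reads None.
- spare_tub: Bystander: closed tub with blue lid, 110 x 90 x 70 mm, beyond the dock; origin at the centre of its underside.
- steel_cup: Bystander: open steel cup, 70 mm in diameter, 75 mm high, beyond the dock; origin at the centre of its underside.
- tape_roll: Bystander: roll of paper tape, 70 mm in diameter, 24 mm high, lying beyond the dock; origin at the centre of its underside.
Mind the look-alikes: they are no part of the job. Leave any orange or pink look-alike of the jar alone.

How it is judged:
On the way, in this order (a step that is already met when the one before it is completed fails the run):
1. the tub and the jar stand upright on the black mat (x of tub in the frame of park_mat between -0.09 and 0.09 m and y of tub in the frame of park_mat between -0.11 and 0.11 m and z of each of tub, jar in the frame of park_mat below 0.007 m and angle between each of tub, jar's own z axis and vertical below 0.08 rad and linear speed of each of tub, jar below 0.02 m/s and x of jar in the frame of park_mat between -0.09 and 0.09 m and y of jar in the frame of park_mat between -0.11 and 0.11 m), for 0.2 s.
2. the knob is pulled fully out (value of joint latch above 0.027 m), for 0.2 s.
3. every logger present sits flush in a recess while the knob is out (z of logger0 in the frame of dock between 0.006 and 0.0098 m and x of logger0 in the frame of dock between 0 and 0.01 m and y of logger0 in the frame of dock between -0.1 and 0.1 m and angle between each of logger0, logger1, logger2, logger3's own z axis and vertical below 0.06 rad and linear speed of each of logger0, logger1, logger2, logger3 below 0.02 m/s and z of logger1 in the frame of dock between 0.006 and 0.0098 m and x of logger1 in the frame of dock between 0 and 0.01 m and y of logger1 in the frame of dock between -0.1 and 0.1 m and z of logger2 in the frame of dock between 0.006 and 0.0098 m and x of logger2 in the frame of dock between 0 and 0.01 m and y of logger2 in the frame of dock between -0.1 and 0.1 m and z of logger3 in the frame of dock between 0.006 and 0.0098 m and x of logger3 in the frame of dock between 0 and 0.01 m and y of logger3 in the frame of dock between -0.1 and 0.1 m and value of joint latch above 0.022 m), for 0.2 s.
4. the knob is pushed fully home over the loggers (value of joint latch below 0.003 m), for 0.2 s.
At the end, for the whole second after the job is handed in: Every logger present is flush in a recess (within 1.8 mm of the floor, level within 0.06 rad), the latch is home within 3 mm, and the tub and the jar stand upright and at rest on the black mat with their centres over it (all of step 1 and z of logger0 in the frame of dock between 0.006 and 0.0098 m and x of logger0 in the frame of dock between 0 and 0.01 m and y of logger0 in the frame of dock between -0.1 and 0.1 m and angle between each of logger0, logger1, logger2, logger3's own z axis and vertical below 0.06 rad and linear speed of each of logger0, logger1, logger2, logger3 below 0.02 m/s and z of logger1 in the frame of dock between 0.006 and 0.0098 m and x of logger1 in the frame of dock between 0 and 0.01 m and y of logger1 in the frame of dock between -0.1 and 0.1 m and z of logger2 in the frame of dock between 0.006 and 0.0098 m and x of logger2 in the frame of dock between 0 and 0.01 m and y of logger2 in the frame of dock between -0.1 and 0.1 m and z of logger3 in the frame of dock between 0.006 and 0.0098 m and x of logger3 in the frame of dock between 0 and 0.01 m and y of logger3 in the frame of dock between -0.1 and 0.1 m and value of joint latch below 0.003 m); the robot touches nothing.
It fails at once if the tub is tipped (angle between tub's own z axis and vertical above 0.6 rad).
It fails at once if the jar is tipped over (angle between jar's own z axis and vertical above 0.8 rad).
It fails at once if the spare tub is disturbed (distance of spare_tub from where it was at the start of the episode above 0.03 m).
It fails at once if the steel cup is disturbed (distance of steel_cup from where it was at the start of the episode above 0.03 m).
It fails at once if the tape roll is disturbed (distance of tape_roll from where it was at the start of the episode above 0.03 m).
Of logger0, logger1, logger2, logger3 only 3 to 4 are there at a start; the rules pass over those that are not, and their reading is None.
At some moment in a run one of logger0, logger1, logger2, logger3, jar may be knocked a few centimetres aside while the robot is not near it.
It also fails if it takes over 210 s, if anything falls off the work surface, if the arm or the gripper's body presses on something with over 40 N, if the wrist force passes 120 N, or if a joint passes its speed limit or range.

## Working session

There is one attempt and no reset: what is moved stays moved. The work goes in short steps, Python scripts to look and compute and a shell command to move; the robot and the scene stay as the last step left them, time stands still between calls to the robot, and variables do not carry over. Pictures are saved under pics/ and viewed, at most 14 in all, crops included, and the job is handed in when it is done.

```bash
ls; mkdir -p pics; python3 - <<'E'
from cell import *
import cv2,numpy as np
s=observe(); print({k:np.round(v,3).tolist() for k,v in s.items()})
for n in ("scene","top"):
    p=capture(n); cv2.imwrite(f"pics/{n}0.png",p["image"][:,:,::-1])
    print(n,p["shot"],p["fx"],p["cx"],p["cy"],np.round(p["R"],3).tolist(),np.round(p["t"],3).tolist(), (-np.array(p["R"]).T@p["t"]).round(3))
    for th in ("dock","knob","tub","jar","park_mat","logger_mat","logger0","spare_tub","steel_cup","tape_roll"):
        print(th,[(round(d["score"],2),np.round(d["extent"]).astype(int).tolist()) for d in trace(p,th)])
E
```

```text
pics
{'time_s': 0.0, 'joint_pos': [-1.327, 0.707, -0.028, 1.485, 0.022, 0.951, -0.075], 'joint_velocities': [-0.001, 0.0, -0.001, -0.001, -0.0, 0.001, -0.001], 'effort': [-0.001, -88.322, 1.235, -23.616, 0.017, 0.007, 0.0], 'tool_pos': [0.162, 0.551, 0.231], 'ee_rot': [-0.0, 0.142, 0.99, -0.001], 'wrist_force': [0.546, -0.002, -0.241], 'moment': [0.039, -0.055, 0.037], 'gripper_force': 0.0, 'grip_width': 0.085}
scene 1 423.82659438650944 253.64349951798275 194.3687466817522 [[-0.041, 0.999, -0.018], [0.529, 0.006, -0.849], [-0.848, -0.044, -0.528]] [0.035, -0.242, 1.564] [1.456 0.035 0.622]
dock [(0.77, [259, 223, 98, 38])]
knob []
tub [(0.79, [281, 208, 50, 55]), (0.66, [155, 257, 34, 26])]
jar [(0.97, [229, 180, 20, 28]), (0.64, [263, 185, 16, 26])]
park_mat [(0.7, [154, 209, 18, 18]), (0.63, [240, 209, 42, 15]), (0.58, [386, 203, 88, 41])]
logger_mat [(0.7, [136, 209, 97, 36])]
logger0 [(0.73, [124, 196, 17, 17]), (0.54, [164, 193, 14, 20]), (0.5, [155, 208, 21, 17])]
spare_tub [(0.7, [258, 209, 80, 13])]
steel_cup [(0.92, [234, 267, 29, 50]), (0.6, [257, 224, 97, 36])]
tape_roll 
[... 155 characters left out ...]
28, -0.977]] [0.081, 0.598, 0.899] [0.4   0.014 1.006]
dock [(0.78, [244, 201, 95, 53])]
knob [(0.76, [246, 211, 79, 39]), (0.62, [178, 140, 38, 48])]
tub [(0.87, [226, 190, 49, 62])]
jar [(0.98, [260, 290, 19, 18]), (0.94, [291, 265, 27, 20]), (0.71, [252, 249, 20, 17]), (0.52, [245, 202, 88, 59])]
park_mat [(0.72, [126, 272, 93, 80]), (0.68, [224, 191, 52, 60])]
logger_mat [(0.76, [374, 214, 105, 86]), (0.48, [245, 202, 92, 52])]
logger0 [(0.8, [356, 230, 17, 18]), (0.78, [354, 199, 18, 26]), (0.74, [398, 219, 18, 22])]
spare_tub [(0.58, [178, 138, 36, 46])]
steel_cup [(0.74, [250, 122, 31, 30]), (0.74, [245, 201, 95, 58]), (0.49, [178, 137, 39, 51])]
tape_roll [(0.79, [321, 139, 26, 31])]
```

```bash
python3 - <<'E'
import cv2
a=cv2.imread("pics/top0.png"); cv2.imwrite("pics/top0c.png",cv2.resize(a[90:340,60:460],None,fx=2,fy=2,interpolation=cv2.INTER_CUBIC))
a=cv2.imread("pics/scene0.png"); cv2.imwrite("pics/scene0c.png",cv2.resize(a[140:310,60:460],None,fx=2,fy=2,interpolation=cv2.INTER_CUBIC))
E
```

```text
(no output)
```

View pics/top0c.png

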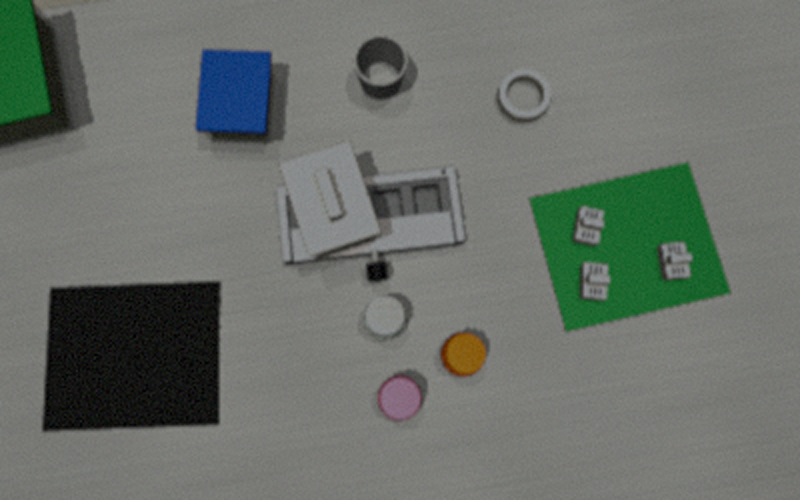

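View pics/scene0c.png

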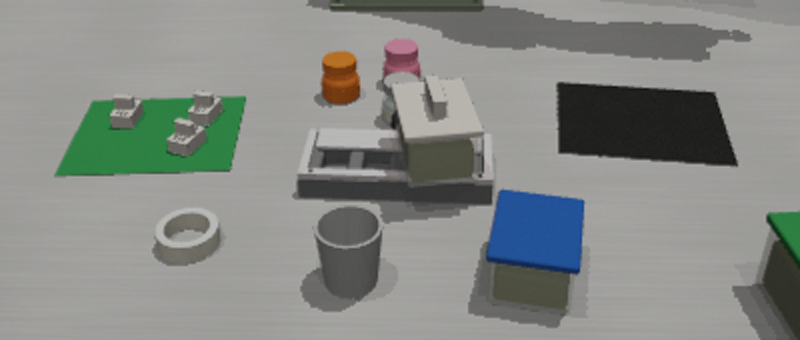

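```bash
cat > h.py <<'E'
import numpy as np, cv2
from cell import *
from scipy.optimize import minimize
def proj(p,X):
    c=np.asarray(X)@np.array(p["R"]).T+np.array(p["t"])
    return np.c_[p["fx"]*c[:,0]/c[:,2]+p["cx"],p["fy"]*c[:,1]/c[:,2]+p["cy"]]
def unproj(p,uv,z):
    R=np.array(p["R"]);o=-R.T@np.array(p["t"])
    d=np.array([(uv[0]-p["cx"])/p["fx"],(uv[1]-p["cy"])/p["fy"],1])@R
    return o+d*(z-o[2])/d[2]
def box(sx,sy,z0,z1,cx=0,cy=0):
    return np.array([[cx+a*sx/2,cy+b*sy/2,z] for a in(-1,1) for b in(-1,1) for z in(z0,z1)])
def cyl(d,z0,z1):
    return np.array([[d/2*np.cos(a),d/2*np.sin(a),z] for a in np.arange(0,2*np.pi,.2) for z in(z0,z1)])
M=dict(tub=[box(.12,.09,0,.075),box(.06,.016,.075,.099)],jar=[cyl(.054,0,.06)],
 logger=[box(.044,.03,0,.02),box(.01,.026,.02,.038)],mat=[box(.18,.22,0,.003)],
 dock=[box(.1,.23,0,.028),box(.012,.23,.028,.034,.041),box(.1,.013,.028,.034,0,.1085),box(.1,.013,.028,.034,0,-.1085)])
def place(P,q):
    c,s=np.cos(q[3]),np.sin(q[3]); return P@np.array([[c,s,0],[-s,c,0],[0,0,1]])+np.array(q[:3])
S=4
def render(p,parts,q):
    m=np.zeros((384*S,512*S),np.uint8)
    for P in parts:
        h=cv2.convexHull(((proj(p,place(P,q))+.5)*S-.5).astype(np.float32))
        cv2.fillConvexPoly(m,np.round(h*16).astype(np.int32),255,shift=4)
    return cv2.resize(m,(512,384),interpolation=cv2.INTER_AREA)/255.
def fit(parts,views,q0,free=(1,1,0,1)):
    "views: list of (picture, region)"
    f=np.array(free,bool);sc=np.array([.01,.01,.01,.15])
    def full(v):
        q=np.array(q0,float);q[f]+=v*sc[f];return q
    def cost(v):
        e=0
        for p,r in views:
            m=render(p,parts,full(v));e+=np.abs(m-r).sum()/max(r.sum(),1)
        return e/len(views)
    best=min((minimize(cost,v0,method="Nelder-Mead",options=dict(initial_simplex=np.vstack([v0,v0+np.eye(f.sum())]),xatol=.01,fatol=1e-4)) for v0 in [np.zeros(f.sum()),.5*np.ones(f.sum())]),key=lambda r:r.fun)
    return full(best.x),best.fun
def snap(name,out):
    p=capture(name);cv2.imwrite(f"pics/{out}.png",p["image"][:,:,::-1]);return p
E
python3 - <<'E'
from h import *
t=snap("top","t1");s=snap("scene","s1")
def reg(p,th,uv,tol=12):
    L=[d for d in trace(p,th) if np.hypot(*(np.array(d["extent"][:2])-uv))<tol]
    return np.array(L[0]["region"],float) if L else None
# green mat / black mat by colour
for n,p in(("t",t),("s",s)):
    hsv=cv2.cvtColor(p["image"],cv2.COLOR_RGB2HSV)
    c=proj(p,[[.45,-.3,0],[.35,.3,0]]);print(n,c.round())
for name,c in(("park_mat",(126,272)),("logger_mat",(374,214))):
    r=reg(t,name,c);u=unproj(t,c,.003);q,e=fit(M["mat"],[(t,r)],[u[0],u[1],0,.1]);print(name,q.round(4),round(e,3))
r1=reg(t,"dock",(244,201),15);u=unproj(t,(244,201),.03)
q,e=fit(M["dock"],[(t,r1)],[u[0],u[1],0,.1]);print("dock",q.round(4),round(e,3))
ru=unproj(t,(225,187),.133)
a=reg(t,"tub",(226,190));b=reg(s,"tub",(281,208))
for v in([(t,a)],[(t,a),(s,b)]):
    q,e=fit(M["tub"],v,[ru[0],ru[1],.034,.3],(1,1,len(v)-1,1));print("tub",q.round(4),round(e,3))
u=unproj(t,(252,248),.06);a=reg(t,"jar",(252,249),8);print("jar guess",u.round(3))
q,e=fit(M["jar"],[(t,a)],[*u[:2],0,0],(1,1,0,0));print("jar",q.round(4),round(e,3), "scene lid px",proj(s,[[q[0],q[1],.06]]))
for c,cs in(((356,230),(164,193)),((354,199),(155,208)),((398,219),(124,196))):
    a=reg(t,"logger0",c,8);b=reg(s,"logger0",cs,8);u=unproj(t,c,.02)
    if a is None: print("none",c);continue
    for y0 in(.1,):
        q,e=fit(M["logger"],[(t,a)],[u[0],u[1],.003,y0]);print("logger",q.round(4),round(e,3),end=" ")
        if b is not None:
            q,e=fit(M["logger"],[(t,a),(s,b)],q,(1,1,1,1));print(q.round(4),round(e,3))
E
```

```text
t [[370. 240.]
 [141. 318.]]
s [[154. 192.]
 [362. 176.]]
park_mat [ 0.4798  0.3252  0.     -0.1186] 0.023
logger_mat [ 0.5199 -0.3251  0.      0.0653] 0.153
dock [ 0.6084  0.0013  0.     -0.0244] 0.693
tub [0.6203 0.0472 0.034  0.1619] 0.087
tub [0.6188 0.0467 0.0312 0.133 ] 0.113
jar guess [0.472 0.004 0.06 ]
jar [0.473  0.0044 0.     0.    ] 0.093 scene lid px [[260.9951164  178.26911643]]
logger [ 0.4805 -0.2669  0.003  -0.2071] 0.064 [ 0.4803 -0.2674  0.0007 -0.21  ] 0.081
logger [ 0.5508 -0.2746  0.003  -0.3864] 0.06 [ 5.512e-01 -2.753e-01  1.000e-04 -3.735e-01] 0.151
logger [ 0.4898 -0.3736  0.003  -0.1073] 0.077 [ 4.900e-01 -3.744e-01  4.000e-04 -5.710e-02] 0.089
```

Candidates (top view pixels):
- White tub at (225,190). Not the blue-lidded tub at (178,137) or the green-lidded box at (70,120).
- Jar in front of the knob, with the pale lid, at (252,249). Not the orange jar at (292,266) or the pink one at (260,290).
- Three white loggers at (356,230), (354,199) and (398,219) on the green mat.

One close crop with the fitted models drawn on it will check the choice.

```bash
cat >> h.py <<'E'
def overlay(p,items,out,x0,y0,x1,y1,f):
    a=cv2.resize(p["image"][y0:y1,x0:x1,::-1],None,fx=f,fy=f,interpolation=cv2.INTER_CUBIC)
    for k,q in items:
        for P in M[k]:
            uv=proj(p,place(P,q))
            h=cv2.convexHull((((uv+.5-[x0,y0])*f)).astype(np.float32))
            cv2.polylines(a,[np.round(h).astype(int)],True,(0,0,255),1)
    cv2.imwrite(f"pics/{out}.png",a)
E
python3 - <<'E'
from h import *
t=capture("top")
overlay(t,[("tub",[.619,.047,.034,.145]),("jar",[.473,.0044,0,0])],"ov1",180,150,330,310,4)
E
```

```text
(no output)
```

View pics/ov1.png

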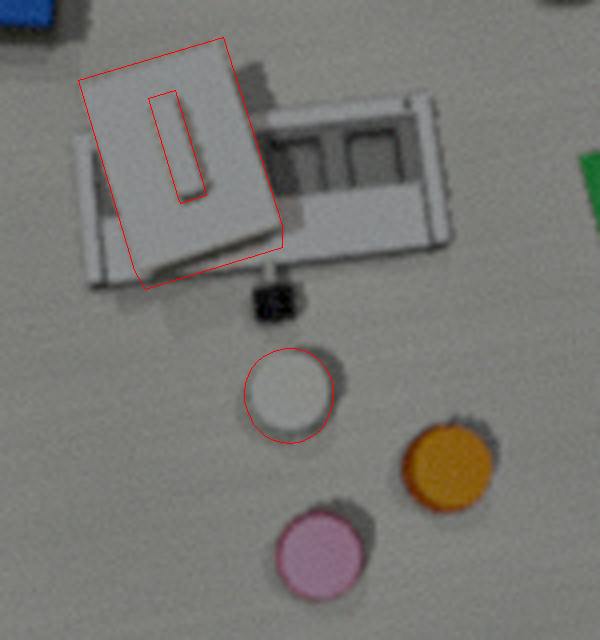

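```bash
cat > st.py <<'E'
from cell import observe
import numpy as np
from scipy.spatial.transform import Rotation as Ro
s=observe();q=s["ee_rot"];R=Ro.from_quat([q[1],q[2],q[3],q[0]]).as_matrix()
print("t %.1f"%s["time_s"],np.round(s["tool_pos"],4),"ydir %.3f"%np.arctan2(R[1,1],R[0,1]),"z",R[:,2].round(3),"w %.4f gf %.1f"%(s["grip_width"],s["gripper_force"]),"F",np.round(s["wrist_force"],1),"j7 %.2f"%s["joint_pos"][6])
E
A='{"offset":[0.87,-0.96,0],"turn":[0,0,0.25]}'; python3 -m creep '[{"offset":[0.87,-0.96,0],"turn":[0,0,0.25]},{"offset":[0.87,-0.96,0],"turn":[0,0,0.25]},{"offset":[0.87,-0.96,0],"turn":[0,0,0.25]},{"offset":[0.87,-0.96,0],"turn":[0,0,0.25]},{"offset":[0.87,-0.96,0],"turn":[0,0,0.25]},{"offset":[0.87,-0.96,0],"turn":[0,0,0.25]},{"offset":[0.87,-0.96,0],"turn":[0,0,0.25]}]' -1 40; python3 st.py
```

```text
time_s: 2.55
tool_pos: [0.3151, 0.3826, 0.2314]
ee_rot: [0.0, 0.072, 0.997, 0.0]
wrist_force: [1.6, 1.3, -0.9]
grip_width: 0.0856
gripper_force: 0.0
t 2.5 [0.3151 0.3826 0.2314] ydir 1.426 z [ 0.  0. -1.] w 0.0856 gf 0.0 F [ 1.6  1.3 -0.9] j7 0.39
```

The crop shows the fitted outlines lying on the white tub and its ridge (crop px 180,147) and on the pale jar (crop px 289,395). The jar stands in front of the black knob (275,303), and the orange and pink jars are clear of it.

```bash
python3 -m creep '[{"offset":[0.87,-0.96,0],"turn":[0,0,0.26]},{"offset":[0.87,-0.96,0],"turn":[0,0,0.26]},{"offset":[0.87,-0.96,0],"turn":[0,0,0.26]},{"offset":[0.87,-0.96,0],"turn":[0,0,0.26]},{"offset":[0.87,-0.96,0],"turn":[0,0,0.26]},{"offset":[0.87,-0.96,0],"turn":[0,0,0.26]},{"offset":[0.87,-0.96,0],"turn":[0,0,0.26]}]' >/dev/null;  python3 -m creep '[{"offset":[0.87,-0.96,0],"turn":[0,0,0.26]},{"offset":[0.87,-0.96,0],"turn":[0,0,0.26]},{"offset":[0.87,-0.96,0],"turn":[0,0,0.26]},{"offset":[0.87,-0.96,0],"turn":[0,0,0.26]},{"offset":[0.87,-0.96,0],"turn":[0,0,0.26]},{"offset":[0.87,-0.96,0],"turn":[0,0,0.26]},{"offset":[0.87,-0.96,0],"turn":[0,0,0.26]},{"offset":[0,0,0],"turn":[0,0,0]}]' >/dev/null; python3 st.py
```

```text
t 4.0 [0.6205 0.0436 0.2305] ydir 1.712 z [ 0.    -0.002 -1.   ] w 0.0854 gf 0.0 F [-0.7  0.1 -0.1] j7 1.42
```

```bash
python3 -m creep '[{"offset":[0,0.13,-0.95],"turn":[0,0,0]},{"offset":[0,0,-0.95],"turn":[0,0,0]},{"offset":[0,0,-0.95],"turn":[0,0,0]},{"offset":[0,0,-0.95],"turn":[0,0,0]},{"offset":[0,0,-0.92],"turn":[0,0,0]},{"offset":[0,0,0],"turn":[0,0,0]}]' >/dev/null; python3 st.py; python3 -m creep '[{"offset":[0,0,0],"turn":[0,0,0]},{"offset":[0,0,0],"turn":[0,0,0]},{"offset":[0,0,0],"turn":[0,0,0]},{"offset":[0,0,0],"turn":[0,0,0]},{"offset":[0,0,0],"turn":[0,0,0]},{"offset":[0,0,0],"turn":[0,0,0]},{"offset":[0,0,0],"turn":[0,0,0]},{"offset":[0,0,0],"turn":[0,0,0]}]' 1 50 >/dev/null; python3 st.py
```

```text
t 4.7 [0.6174 0.051  0.1109] ydir 1.717 z [-0.004 -0.001 -1.   ] w 0.0853 gf 0.0 F [-0.1  0.9  0.4] j7 1.37
t 5.5 [0.6188 0.0509 0.1132] ydir 1.716 z [-0. -0. -1.] w 0.0152 gf 53.8 F [-0.2 -0.2 -2.1] j7 1.37
```

```bash
python3 -m creep '[{"offset":[0,0,0.3],"turn":[0,0,0]},{"offset":[0,0,0.5],"turn":[0,0,0]},{"offset":[0,0,0.6],"turn":[0,0,0]},{"offset":[0,0,0.6],"turn":[0,0,0]},{"offset":[0,0,0.5],"turn":[0,0,0]},{"offset":[0,0,0.2],"turn":[0,0,0]},{"offset":[0,0,0],"turn":[0,0,0]}]' - 60 >/dev/null; python3 st.py
python3 -m creep '[{"offset":[-0.2,0.4,0],"turn":[0,0,-0.1]},{"offset":[-0.33,0.8,0],"turn":[0,0,-0.2]},{"offset":[-0.33,0.8,0],"turn":[0,0,-0.2]},{"offset":[-0.33,0.8,0],"turn":[0,0,-0.2]},{"offset":[-0.33,0.8,0],"turn":[0,0,-0.2]},{"offset":[-0.33,0.8,0],"turn":[0,0,-0.2]},{"offset":[-0.33,0.8,0],"turn":[0,0,-0.2]},{"offset":[-0.33,0.8,0],"turn":[0,0,-0.2]}]' >/dev/null; python3 st.py
python3 -m creep '[{"offset":[-0.33,0.8,0],"turn":[0,0,-0.2]},{"offset":[-0.33,0.8,0],"turn":[0,0,-0.2]},{"offset":[-0.33,0.8,0],"turn":[0,0,-0.2]},{"offset":[-0.33,0.8,0],"turn":[0,0,-0.2]},{"offset":[-0.33,0.8,0],"turn":[0,0,-0.2]},{"offset":[-0.33,0.8,0],"turn":[0,0,-0.2]},{"offset":[-0.33,0.8,0],"turn":[0,0,-0.2]},{"offset":[-0.33,0.8,0],"turn":[0,0,-0.2]}]' >/dev/null; python3 -m creep '[{"offset":[-0.2,0.4,0],"turn":[0,0,-0.2]},{"offset":[0,0,0],"turn":[0,0,0]},{"offset":[0,0,0],"turn":[0,0,0]}]'>/dev/null; python3 st.py
```

```text
t 6.2 [0.6191 0.0509 0.1815] ydir 1.716 z [ 0.001 -0.    -1.   ] w 0.0148 gf 60.1 F [ 0.5  0.2 -2.1] j7 1.40
t 7.0 [0.5549 0.2024 0.1802] ydir 1.596 z [-0.001 -0.    -1.   ] w 0.0143 gf 60.2 F [ 0.7 -0.2 -3.9] j7 1.04
t 8.1 [0.4852 0.3701 0.1805] ydir 1.452 z [-0.    -0.001 -1.   ] w 0.0147 gf 60.1 F [-0.5 -1.  -2.7] j7 0.66
```

```bash
python3 -m creep '[{"offset":[0,0,-0.5],"turn":[0,0,0]},{"offset":[0,0,-0.7],"turn":[0,0,0]},{"offset":[0,0,-0.7],"turn":[0,0,0]},{"offset":[0,0,-0.7],"turn":[0,0,0]},{"offset":[0,0,-0.6],"turn":[0,0,0]},{"offset":[0,0,-0.4],"turn":[0,0,0]},{"offset":[0,0,-0.2],"turn":[0,0,0]},{"offset":[0,0,0],"turn":[0,0,0]}]' >/dev/null; python3 st.py
python3 -m creep '[{"offset":[0,0,-0.05],"turn":[0,0,0]},{"offset":[0,0,-0.05],"turn":[0,0,0]},{"offset":[0,0,0],"turn":[0,0,0]}]' >/dev/null; python3 st.py
```

```text
t 8.8 [0.4851 0.3705 0.0853] ydir 1.452 z [-0.001 -0.001 -1.   ] w 0.0146 gf 60.1 F [-0.5 -0.3 -2. ] j7 0.65
t 9.2 [0.4852 0.371  0.0835] ydir 1.452 z [ 0.  0. -1.] w 0.0145 gf 60.1 F [ 0.  -1.  -2.9] j7 0.64
```

```bash
python3 -m creep '[{"offset":[0,0,-0.05],"turn":[0,0,0]},{"offset":[0,0,-0.03],"turn":[0,0,0]},{"offset":[0,0,0],"turn":[0,0,0]}]' >/dev/null; python3 st.py
python3 -m creep '[{"offset":[0,0,0],"turn":[0,0,0]},{"offset":[0,0,0],"turn":[0,0,0]},{"offset":[0,0,0],"turn":[0,0,0]},{"offset":[0,0,0.6],"turn":[0,0,0]},{"offset":[0,0,0.9],"turn":[0,0,0]},{"offset":[0,0,0.9],"turn":[0,0,0]},{"offset":[0,0,0.9],"turn":[0,0,0]},{"offset":[0,0,0.9],"turn":[0,0,0]}]' -1 >/dev/null; python3 st.py
```

```text
t 9.4 [0.4852 0.3708 0.0819] ydir 1.452 z [ 0. -0. -1.] w 0.0147 gf 61.7 F [-3.9 -3.5 10.1] j7 0.64
t 10.2 [0.485  0.3709 0.1872] ydir 1.452 z [-0. -0. -1.] w 0.0854 gf 0.0 F [ 0.6 -0.3 -0.2] j7 0.66
```

```bash
cat >> h.py <<'E'
def near(p,th,X,tol=12):
    uv=proj(p,[X])[0]
    L=[d for d in trace(p,th) if np.hypot(*(np.array(d["extent"][:2])-uv))<tol]
    return np.array(L[0]["region"],float) if L else None
E
python3 - <<'E'
from h import *
t=snap("top","t2");s=snap("scene","s2")
for n,p in(("top",t),("scene",s)):
    for d in trace(p,"jar"): print(n,round(d["score"],2),np.round(d["extent"]).tolist())
a=near(t,"jar",[.473,.0044,.035]);b=near(s,"jar",[.473,.0044,.03],9)
q,e=fit(M["jar"],[(t,a)],[.473,.0044,0,0],(1,1,0,0));print(q.round(4),round(e,3))
if b is not None:
    q,e=fit(M["jar"],[(t,a),(s,b)],q,(1,1,1,0));print("2 views",q.round(4),round(e,3))
E
```

```text
top 0.8 [259.0, 289.0, 20.0, 22.0]
top 0.73 [252.0, 248.0, 23.0, 18.0]
top 0.66 [291.0, 266.0, 28.0, 20.0]
top 0.55 [244.0, 201.0, 90.0, 56.0]
scene 0.82 [229.0, 178.0, 22.0, 26.0]
scene 0.76 [261.0, 185.0, 19.0, 27.0]
scene 0.53 [263.0, 169.0, 19.0, 18.0]
[0.4712 0.0044 0.     0.    ] 0.09
2 views [ 0.4716  0.0034 -0.0045  0.    ] 0.265
```

```bash
python3 -m creep '[{"offset":[-0.03,-0.98,0],"turn":[0,0,0.1]},{"offset":[-0.03,-0.98,0],"turn":[0,0,0.1]},{"offset":[-0.03,-0.98,0],"turn":[0,0,0.1]},{"offset":[-0.03,-0.98,0],"turn":[0,0,0.1]},{"offset":[-0.03,-0.98,0],"turn":[0,0,0.1]},{"offset":[-0.03,-0.98,0],"turn":[0,0,0.1]},{"offset":[-0.03,-0.98,0],"turn":[0,0,0.1]},{"offset":[-0.03,-0.98,0],"turn":[0,0,0.1]}]' >/dev/null
python3 -m creep '[{"offset":[-0.04,-0.98,0],"turn":[0,0,0.1]},{"offset":[-0.04,-0.98,0],"turn":[0,0,0.1]},{"offset":[-0.04,-0.98,0],"turn":[0,0,0.1]},{"offset":[-0.04,-0.98,0],"turn":[0,0,0.1]},{"offset":[-0.04,-0.98,0],"turn":[0,0,0.1]},{"offset":[-0.04,-0.98,0],"turn":[0,0,0.1]},{"offset":[-0.04,-0.98,0],"turn":[0,0,0.1]},{"offset":[0,0,0],"turn":[0,0,0]}]' >/dev/null;python3 st.py
```

```text
t 12.2 [4.716e-01 4.000e-04 1.857e-01] ydir 1.569 z [-0.001 -0.001 -1.   ] w 0.0859 gf 0.0 F [-0.9  0.9 -0.2] j7 1.27
```

```bash
python3 -m creep '[{"offset":[0,0.14,-0.8],"turn":[0,0,0]},{"offset":[0,0,-0.9],"turn":[0,0,0]},{"offset":[0,0,-0.9],"turn":[0,0,0]},{"offset":[0,0,-0.9],"turn":[0,0,0]},{"offset":[0,0,-0.9],"turn":[0,0,0]},{"offset":[0,0,-0.9],"turn":[0,0,0]},{"offset":[0,0,-0.9],"turn":[0,0,0]},{"offset":[0,0,0],"turn":[0,0,0]}]' >/dev/null;python3 st.py;  python3 -m creep '[{"offset":[0,0,0],"turn":[0,0,0]},{"offset":[0,0,0],"turn":[0,0,0]},{"offset":[0,0,0],"turn":[0,0,0]},{"offset":[0,0,0],"turn":[0,0,0]},{"offset":[0,0,0],"turn":[0,0,0]},{"offset":[0,0,0],"turn":[0,0,0]}]' 1 30 >/dev/null; python3 st.py
```

```text
t 12.9 [0.4709 0.0076 0.029 ] ydir 1.573 z [-0.004 -0.    -1.   ] w 0.0859 gf 0.0 F [-0.8  0.3  0. ] j7 1.18
t 13.6 [0.4726 0.0069 0.0323] ydir 1.572 z [ 0.002 -0.    -1.   ] w 0.0474 gf 29.1 F [-0.8 -1.4 11. ] j7 1.18
```

```bash
python3 -m creep '[{"offset":[0,0,0.3],"turn":[0,0,0]},{"offset":[0,0,0.5],"turn":[0,0,0]},{"offset":[0,0,0.6],"turn":[0,0,0]},{"offset":[0,0,0.6],"turn":[0,0,0]},{"offset":[0,0,0.4],"turn":[0,0,0]},{"offset":[0,0,0],"turn":[0,0,0]},{"offset":[0,0,0],"turn":[0,0,0]}]' - 35 >/dev/null;python3 st.py;python3 - <<'E'
from h import *
s=snap("scene","s3")
cv2.imwrite("pics/s3c.png",cv2.resize(s["image"][60:260,160:400,::-1],None,fx=3,fy=3,interpolation=cv2.INTER_CUBIC))
E
```

```text
t 14.2 [0.4721 0.0068 0.0912] ydir 1.572 z [ 0. -0. -1.] w 0.0466 gf 36.4 F [ 0.9  0.3 -1.6] j7 1.20
```

View pics/s3c.png

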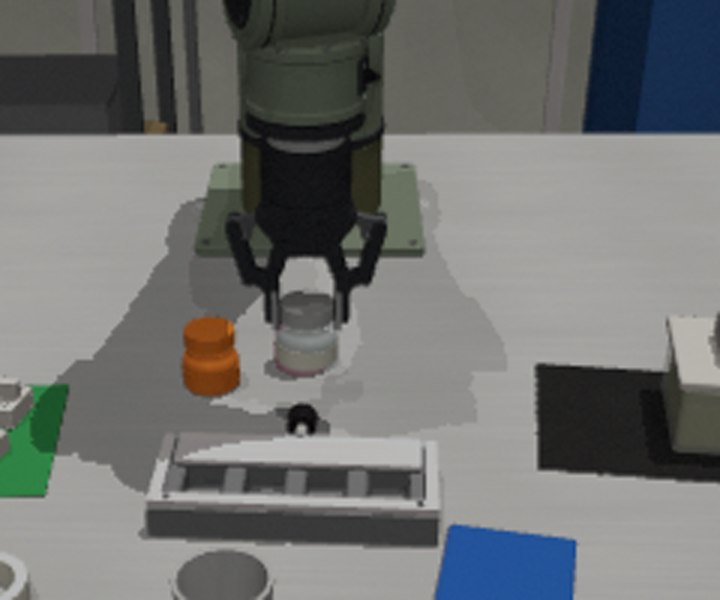

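The jar is held upright by its neck (crop px 305,330). The tub stands on the black mat (690,380), and the dock is now unblocked.

```bash
python3 -m creep '[{"offset":[0,0.4,0],"turn":[0,0,0]},{"offset":[0,0.8,0],"turn":[0,0,0]},{"offset":[0,0.9,0],"turn":[0,0,0]},{"offset":[0,0.9,0],"turn":[0,0,0]},{"offset":[0,0.9,0],"turn":[0,0,0]},{"offset":[0,0.9,0],"turn":[0,0,0]},{"offset":[0,0.9,0],"turn":[0,0,0]},{"offset":[0,0.9,0],"turn":[0,0,0]}]' >/dev/null; python3 -m creep '[{"offset":[0,0.9,0],"turn":[0,0,0]},{"offset":[0,0.9,0],"turn":[0,0,0]},{"offset":[0,0.8,0],"turn":[0,0,0]},{"offset":[0,0.4,0],"turn":[0,0,0]},{"offset":[0,0,0],"turn":[0,0,0]},{"offset":[0,0,0],"turn":[0,0,0]}]' >/dev/null; python3 st.py; python3 -m creep '[{"offset":[0,0,-0.4],"turn":[0,0,0]},{"offset":[0,0,-0.6],"turn":[0,0,0]},{"offset":[0,0,-0.6],"turn":[0,0,0]},{"offset":[0,0,-0.4],"turn":[0,0,0]},{"offset":[0,0,-0.12],"turn":[0,0,0]},{"offset":[0,0,0],"turn":[0,0,0]}]' >/dev/null; python3 st.py
```

```text
t 15.7 [0.472  0.2461 0.091 ] ydir 1.572 z [-0.    -0.001 -1.   ] w 0.0472 gf 36.5 F [-0.6  0.2 -1.6] j7 0.89
t 16.3 [0.472  0.2466 0.038 ] ydir 1.572 z [-0.001 -0.    -1.   ] w 0.0468 gf 36.5 F [-0.7  0.2 -1.7] j7 0.88
```

```bash
python3 -m creep '[{"offset":[0,0,-0.06],"turn":[0,0,0]},{"offset":[0,0,0],"turn":[0,0,0]},{"offset":[0,0,0],"turn":[0,0,0]}]' >/dev/null; python3 st.py;  python3 -m creep '[{"offset":[0,0,-0.06],"turn":[0,0,0]},{"offset":[0,0,0],"turn":[0,0,0]},{"offset":[0,0,0],"turn":[0,0,0]}]' >/dev/null; python3 st.py
```

```text
t 16.6 [0.4722 0.247  0.0371] ydir 1.572 z [ 0.  0. -1.] w 0.0472 gf 36.5 F [-0.5 -0.7 -1.9] j7 0.88
t 16.9 [0.4723 0.247  0.0355] ydir 1.572 z [ 0.  0. -1.] w 0.0470 gf 36.8 F [-0.3 -0.8  3.6] j7 0.88
```

```bash
python3 -m creep '[{"offset":[0,0,0],"turn":[0,0,0]},{"offset":[0,0,0],"turn":[0,0,0]},{"offset":[0,0,0],"turn":[0,0,0]},{"offset":[0,0,0.4],"turn":[0,0,0]},{"offset":[0,0,0.9],"turn":[0,0,0]},{"offset":[0,0,0.9],"turn":[0,0,0]},{"offset":[0,0,0.9],"turn":[0,0,0]},{"offset":[0,0,0.9],"turn":[0,0,0]}]' -1 >/dev/null; python3 -m creep '[{"offset":[0,0,0.8],"turn":[0,0,0]},{"offset":[0,0,0.8],"turn":[0,0,0]},{"offset":[0,0,0],"turn":[0,0,0]},{"offset":[0,0,0],"turn":[0,0,0]}]' >/dev/null; python3 st.py
python3 - <<'E'
from h import *
t=snap("top","t4");s=snap("scene","s4")
for th in("dock","knob","tub","jar"):
  for n,p in(("top",t),("scene",s)):
    print(th,n,[(round(d["score"],2),np.round(d["extent"]).astype(int).tolist()) for d in trace(p,th)])
X=[.608,.001,.02]
a=near(t,"dock",X,15);b=near(s,"dock",X,15)
P=M["dock"]+[cyl(.026,-.011,.011)[:,[2,1,0]]+[-.073,0,.032],box(.014,.01,.027,.037,-.055)]
for lab,parts in(("dock",M["dock"]),("dock+knob",P)):
    for v in([(t,a)],[(s,b)],[(t,a),(s,b)]):
        q,e=fit(parts,v,[.608,.001,0,-.03]);print(lab,q.round(4),round(e,3))
ov=[("dock",q)]
overlay(t,ov,"ov4t",180,150,310,280,4);overlay(s,ov,"ov4s",190,170,330,260,4)
im=np.vstack([cv2.copyMakeBorder(cv2.imread("pics/ov4t.png"),0,0,0,40,0),cv2.imread("pics/ov4s.png")]) ; cv2.imwrite("pics/ov4.png",cv2.resize(im,None,fx=.68,fy=.68)); print(im.shape)
E
```

```text
t 18.1 [0.4721 0.2469 0.1757] ydir 1.572 z [ 0.001  0.    -1.   ] w 0.0853 gf 0.0 F [-0.1  0.  -0.1] j7 0.92
dock top [(0.62, [245, 200, 91, 56]), (0.43, [245, 212, 79, 34])]
dock scene []
knob top [(0.6, [246, 210, 82, 35]), (0.41, [376, 214, 101, 84])]
knob scene [(0.76, [260, 203, 82, 22]), (0.42, [136, 208, 94, 37])]
tub top [(0.55, [245, 201, 95, 57])]
tub scene [(0.59, [404, 189, 45, 53])]
jar top [(0.91, [292, 266, 23, 21]), (0.77, [259, 288, 20, 21]), (0.73, [155, 268, 25, 9]), (0.6, [246, 204, 98, 53])]
jar scene [(0.91, [262, 170, 20, 27]), (0.83, [229, 179, 23, 22]), (0.69, [353, 188, 19, 32])]
dock [ 0.6091  0.0017  0.     -0.0346] 0.066Traceback (most recent call last):
  File "<stdin>", line 11, in <module>
  File "h.py", line 37, in fit
    best=min((minimize(cost,v0,method="Nelder-Mead",options=dict(initial_simplex=np.vstack([v0,v0+np.eye(f.sum())]),xatol=.01,fatol=1e-4)) for v0 in [np.zeros(f.sum()),.5*np.ones(f.sum())]),key=lambda r:r.fun)
  File "h.py", line 37, in <genexpr>
    best=min((minimize(cost,v0,method="Nelder-Mead",options=dict(initial_simplex=np.vstack([v0,v0+np.eye(f.sum())]),xatol=.01,fatol=1e-4)) for v0 in [np.zeros(f.sum()),.5*np.ones(f.sum())]),key=lambda r:r.fun)
              ~~~~~~~~^^^^^^^^^^^^^^^^^^^^^^^^^^^^^^^^^^^^^^^^^^^^^^^^^^^^^^^^^^^^^^^^^^^^^^^^^^^^^^^^^^^^^^^^^^^^^^^^^^^^^^^^^^^^^^^^^^^^
    res = _minimize_neldermead(fun, x0, args, callback, bounds=bounds,
                               **options)
    fsim[k] = func(sim[k])
              ~~~~^^^^^^^^
    fx = function(np.copy(x), *(wrapper_args + args))
  File "h.py", line 35, in cost
    m=render(p,parts,full(v));e+=np.abs(m-r).sum()/max(r.sum(),1)
                                        ~^~
TypeError: unsupported operand type(s) for -: 'float' and 'NoneType'
```

```bash
cat >> h.py <<'E'
def avg(name,n=4):
    ps=[capture(name) for _ in range(n)];p=ps[-1];p["mean"]=np.mean([cv2.cvtColor(x["image"],cv2.COLOR_RGB2GRAY).astype(np.float32) for x in ps],0);p["rgb"]=np.mean([x["image"] for x in ps],0);return p
def seg(*pts): # closed polyline -> segments
    return [(pts[i],pts[(i+1)%len(pts)]) for i in range(len(pts))]
def rect(x0,x1,y0,y1,z): return seg((x0,y0,z),(x1,y0,z),(x1,y1,z),(x0,y1,z))
def samp(segs,step=.002):
    P=[];T=[]
    for a,b in segs:
        a,b=np.array(a),np.array(b);n=max(2,int(np.linalg.norm(b-a)/step));k=(np.arange(n)+.5)[:,None]/n
        P.append(a+k*(b-a));T.append(a+k*(b-a)+(b-a)/np.linalg.norm(b-a)*.001)
    return np.vstack(P),np.vstack(T)
def edgefit(segs,views,q0,free=(1,1,0,1),sig=(2.,1.),rng=.008,cap=12):
    P,T=samp(segs);f=np.array(free,bool);q=np.array(q0,float);sc=np.array([.005,.005,.005,.05])
    for sg in sig:
        G=[]
        for p in views:
            g=cv2.GaussianBlur(p["mean"],(0,0),sg);G.append((cv2.Sobel(g,cv2.CV_32F,1,0)/8*sg,cv2.Sobel(g,cv2.CV_32F,0,1)/8*sg))
        def cost(v):
            qq=q.copy();qq[f]+=v*sc[f];e=0
            for p,(gx,gy) in zip(views,G):
                u=proj(p,place(P,qq)).astype(np.float32);w=proj(p,place(T,qq))-u;w/=np.linalg.norm(w,axis=1)[:,None]+1e-9
                sx=cv2.remap(gx,u[:,0],u[:,1],cv2.INTER_LINEAR).ravel();sy=cv2.remap(gy,u[:,0],u[:,1],cv2.INTER_LINEAR).ravel()
                e-=np.minimum(np.abs(-w[:,1]*sx+w[:,0]*sy),cap).mean()
            return e
        best=min((minimize(cost,v0,method="Nelder-Mead",options=dict(initial_simplex=np.vstack([v0,v0+.6*np.eye(f.sum())]),xatol=.005,fatol=1e-4)) for v0 in np.vstack([np.zeros(f.sum()),np.random.default_rng(0).uniform(-1,1,(12,f.sum()))])),key=lambda r:r.fun)
        q[f]+=best.x*sc[f]
    return q,best.fun
DT=[((-.05,-.115,.028),(-.05,.115,.028)),((.047,-.115,.034),(.047,.115,.034)),((.035,-.1,.034),(.035,.1,.034)),((-.05,.115,.034),(.047,.115,.034)),((-.05,-.115,.034),(.047,-.115,.034))]
for _y in(-.075,-.025,.025,.075): DT+=[((-.007,_y-.0165,.027),(.0285,_y-.0165,.027)),((-.007,_y+.0165,.027),(.0285,_y+.0165,.027)),((.0285,_y-.0165,.027),(.0285,_y+.0165,.027))]
def draw(p,segs,q,out,x0,y0,x1,y1,f):
    a=cv2.resize(p["image"][y0:y1,x0:x1,::-1],None,fx=f,fy=f,interpolation=cv2.INTER_CUBIC)
    for s in segs:
        uv=(proj(p,place(np.array(s),q))+.5-[x0,y0])*f
        cv2.line(a,*[tuple(int(round(c)) for c in r) for r in uv],(0,0,255),1)
    cv2.imwrite(f"pics/{out}.png",a)
def tri(uvs,ps):
    A=[];b=[]
    for (u,v),p in zip(uvs,ps):
        R=np.array(p["R"]);t=np.array(p["t"]);n=np.array([(u-p["cx"])/p["fx"],(v-p["cy"])/p["fy"]])
        for i in(0,1): A.append(R[i]-n[i]*R[2]);b.append(n[i]*t[2]-t[i])
    return np.linalg.lstsq(np.array(A),np.array(b),rcond=None)[0]
E
python3 - <<'E'
from h import *
t=avg("top");s=avg("scene")
for v in([t],[s],[t,s]):
    q,e=edgefit(DT,v,[.609,.0017,0,-.035]);print("dock",q.round(4),round(e,2))
c,sn=np.cos(q[3]),np.sin(q[3]);kn=np.array([q[0]-.073*c,q[1]-.073*sn,.032])
ks=[]
for p in(t,s):
    u=proj(p,[kn])[0];m=np.zeros((384,512));x,y=u.astype(int);m[y-12:y+13,x-12:x+13]=p["mean"][y-12:y+13,x-12:x+13]<45
    yy,xx=np.nonzero(m);ks.append((xx.mean(),yy.mean()));print("knob pred",u.round(1),"seen",np.round(ks[-1],1),m.sum())
print("knob pred",kn.round(4),"tri",tri(ks,(t,s)).round(4))
draw(t,DT,q,"a",185,160,310,250,4.5);draw(s,DT,q,"b",200,185,325,250,4.5)
cv2.imwrite("pics/ov5.png",np.vstack([cv2.imread("pics/a.png"),cv2.imread("pics/b.png")])[:700]); print(cv2.imread("pics/ov5.png").shape)
im=cv2.imread("pics/ov5.png");cv2.imwrite("pics/ov5.png",cv2.resize(im,None,fx=.85,fy=.85))
for th in("tub","jar"):
    for p in(t,s): print(th,[np.round(d["extent"]).tolist() for d in trace(p,th)][:3])
E
```

```text
dock [ 0.609   0.0034  0.     -0.0348] -8.25
dock [ 0.6046  0.0013  0.     -0.0383] -10.0
dock [ 0.6095  0.0022  0.     -0.0381] -17.89
knob pred [247.5 223.5] seen [248.1 225.7] 83.0
knob pred [260.7 199.9] seen [260.3 198.7] 66.0
knob pred [0.5365 0.005  0.032 ] tri [0.5308 0.0041 0.0323]
(697, 562, 3)Traceback (most recent call last):
  File "<stdin>", line 15, in <module>
ValueError: only the last four pictures can be asked about
```

View pics/ov5.png

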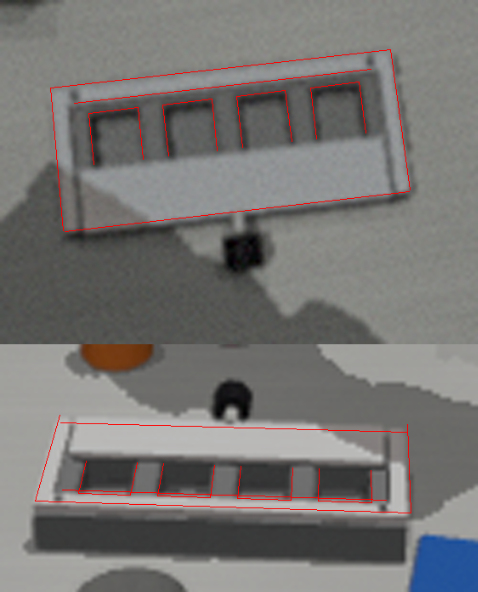

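```bash
cat >> h.py <<'E'
def R4(x0,x1): return [((x0,y+d,.027),(x1,y+d,.027)) for y in(-.075,-.025,.025,.075) for d in(-.0172,.0172)]
def DS(l=0): return dict(top=[((-.05,-.115,.028),(-.05,.115,.028)),((.05,-.115,.028),(.05,.115,.028)),((-.05,.115,.034),(.05,.115,.034)),((-.05,-.115,.034),(.05,-.115,.034)),((-.007-l,-.1,.034),(-.007-l,.1,.034)),((.035,-.1,.034),(.035,.1,.034))]+R4(-.005,.0285),
 scene=[((.05,-.115,0),(.05,.115,0)),((.05,-.115,.028),(.05,.115,.028)),((.035,-.1,.034),(.035,.1,.034)),((-.007-l,-.1,.034),(-.007-l,.1,.034)),((-.05,.115,.034),(.05,.115,.034)),((-.05,-.115,.034),(.05,-.115,.034))]+R4(-.005,.024))
E
python3 - <<'E'
from h import *
D=DS()
ps={"top":avg("top"),"scene":avg("scene")}
ims=[]
for n,bx in(("top",(185,160,310,250)),("scene",(200,185,325,250))):
    q,e=edgefit(D[n],[ps[n]],[.606,.002,0,-.035]);print(n,q.round(4),round(e,2))
    qz,e=edgefit(D[n],[ps[n]],q,(1,1,1,1));print(n,"z free",qz.round(4),round(e,2))
    draw(ps[n],D[n],q,"a",*bx,4.5);ims.append(cv2.imread("pics/a.png"))
cv2.imwrite("pics/ov6.png",cv2.resize(np.vstack(ims),None,fx=.85,fy=.85))
E
```

```text
top [ 0.6066  0.0026  0.     -0.0358] -8.65
top z free [ 0.634  -0.0065 -0.1423 -0.0368] -9.16
scene [ 0.6088  0.0013  0.     -0.0439] -11.31
scene z free [ 6.021e-01  5.000e-04 -4.700e-03 -4.070e-02] -11.34
```

View pics/ov6.png

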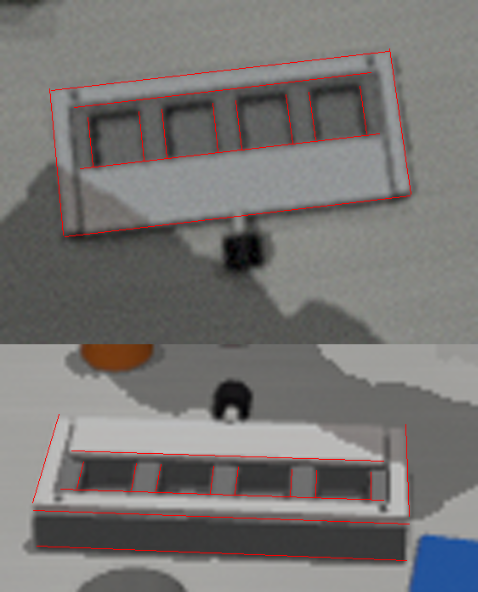

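```bash
python3 -m creep '[{"offset":[0.24,-0.97,0],"turn":[0,0,-0.05]},{"offset":[0.24,-0.97,0],"turn":[0,0,-0.05]},{"offset":[0.24,-0.97,0],"turn":[0,0,-0.05]},{"offset":[0.24,-0.97,0],"turn":[0,0,-0.05]},{"offset":[0.24,-0.97,0],"turn":[0,0,-0.05]},{"offset":[0.24,-0.97,0],"turn":[0,0,-0.05]},{"offset":[0.24,-0.97,0],"turn":[0,0,-0.05]},{"offset":[0.24,-0.97,0],"turn":[0,0,-0.05]}]' >/dev/null
python3 -m creep '[{"offset":[0.24,-0.97,0],"turn":[0,0,-0.05]},{"offset":[0.24,-0.97,0],"turn":[0,0,-0.05]},{"offset":[0,0,-0.8],"turn":[0,0,0]},{"offset":[0,0,-0.9],"turn":[0,0,0]},{"offset":[0,0,-0.9],"turn":[0,0,0]},{"offset":[0,0,0],"turn":[0,0,0]}]' >/dev/null; python3 st.py
```

```text
t 20.9 [0.531  0.0044 0.1083] ydir 1.532 z [-0.004 -0.    -1.   ] w 0.0850 gf 0.0 F [-0.1 -0.3  0.9] j7 1.27
```

```bash
python3 - <<'E'
from h import *
p=avg("scene",2)
x=p["image"][110:230,200:330,::-1];cv2.imwrite("pics/k.png",cv2.resize(x,None,fx=4,fy=4,interpolation=cv2.INTER_CUBIC))
E
```

```text
(no output)
```

View pics/k.png

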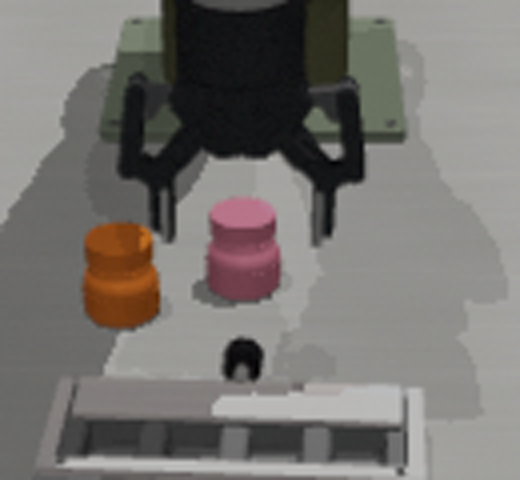

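The fingers straddle the knob (crop px 243,358). The orange (120,275) and pink (243,250) jars are clear of the pull.

```bash
python3 -m creep '[{"offset":[0.1,0,-0.8],"turn":[0,0,0]},{"offset":[0,0,-0.9],"turn":[0,0,0]},{"offset":[0,0,-0.9],"turn":[0,0,0]},{"offset":[0,0,-0.8],"turn":[0,0,0]},{"offset":[0,0,-0.35],"turn":[0,0,0]},{"offset":[0,0,0],"turn":[0,0,0]}]' >/dev/null; python3 st.py; python3 -m creep '[{"offset":[0,0,0],"turn":[0,0,0]},{"offset":[0,0,0],"turn":[0,0,0]},{"offset":[0,0,0],"turn":[0,0,0]},{"offset":[0,0,0],"turn":[0,0,0]},{"offset":[0,0,0],"turn":[0,0,0]},{"offset":[0,0,0],"turn":[0,0,0]},{"offset":[0,0,0],"turn":[0,0,0]}]' 1 40 >/dev/null; python3 st.py
python3 -m creep '[{"offset":[-0.2,0.01,0],"turn":[0,0,0]},{"offset":[-0.3,0.01,0],"turn":[0,0,0]},{"offset":[-0.3,0.01,0],"turn":[0,0,0]},{"offset":[-0.3,0.01,0],"turn":[0,0,0]},{"offset":[-0.1,0.01,0],"turn":[0,0,0]},{"offset":[0,0,0],"turn":[0,0,0]}]' - 50 >/dev/null; python3 st.py
```

```text
t 21.6 [0.5347 0.0045 0.0167] ydir 1.532 z [-0. -0. -1.] w 0.0861 gf 0.0 F [ 0.4 -0.3  0.3] j7 1.25
t 22.3 [0.5347 0.0035 0.0171] ydir 1.532 z [ 0.    -0.001 -1.   ] w 0.0246 gf 38.6 F [-1.6 -4.9  9.5] j7 1.25
t 22.9 [0.5084 0.0045 0.0174] ydir 1.531 z [ 0.009 -0.001 -1.   ] w 0.0243 gf 49.9 F [ 20.  -10.6  -3.6] j7 1.23
```

```bash
python3 -m creep '[{"offset":[-0.1,0.01,0],"turn":[0,0,0]},{"offset":[-0.05,0,0],"turn":[0,0,0]},{"offset":[0,0,0],"turn":[0,0,0]},{"offset":[0,0,0],"turn":[0,0,0]}]' >/dev/null; python3 st.py
python3 - <<'E'
from h import *
p=avg("scene",2);t=avg("top",2)
x=p["image"][140:230,200:330,::-1];cv2.imwrite("pics/k2.png",cv2.resize(x,None,fx=4,fy=4,interpolation=cv2.INTER_CUBIC))
E
```

```text
t 23.3 [0.5083 0.0046 0.0175] ydir 1.530 z [ 0.016 -0.    -1.   ] w 0.0238 gf 50.3 F [ 43.3 -13.3 -19.3] j7 1.23
```

View pics/k2.png

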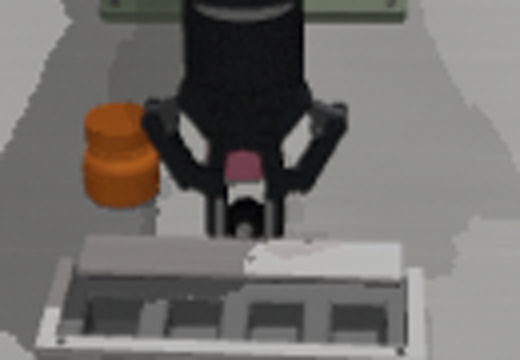

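```bash
python3 -m creep '[{"offset":[0.1,0,0],"turn":[0,0,0]},{"offset":[0.05,0,0],"turn":[0,0,0]},{"offset":[0,0,0],"turn":[0,0,0]},{"offset":[0,0,0],"turn":[0,0,0]}]' >/dev/null; python3 st.py
python3 - <<'E'
from h import *
t=avg("top",3);s=avg("scene",3)
for n,p,q in(("top",t,[.6066,.0026,0,-.036]),("scene",s,[.6088,.0013,0,-.044])):
    g=cv2.GaussianBlur(p["mean"],(0,0),.8);r=[]
    L=np.arange(-.004,.045,.001)
    ys=np.r_[np.linspace(-.095,-.02,60),np.linspace(.02,.095,60)]
    pr=[cv2.remap(g,*[c.astype(np.float32) for c in proj(p,place(np.c_[np.full(120,-.007-l),ys,np.full(120,.034)],q)).T],cv2.INTER_LINEAR).mean() for l in L]
    d=np.gradient(pr);i=np.argsort(-abs(d))[:5];print(n,[(round(L[k]*1e3),round(float(d[k]),1)) for k in i])
for d in trace(t,"jar"): print(round(d["score"],2),np.round(d["extent"]).tolist(),unproj(t,d["extent"][:2],.04).round(3))
E
```

```text
t 23.9 [0.5084 0.0046 0.0174] ydir 1.531 z [ 0.008 -0.001 -1.   ] w 0.0241 gf 52.1 F [ 20.7 -12.1  -2.8] j7 1.23
top [(-4, 0.9), (-3, 0.9), (-2, 0.9), (0, 0.9), (1, 0.9)]
scene [(24, 6.4), (25, 6.2), (23, 6.1), (26, 5.7), (22, 5.7)]
0.85 [155.0, 263.0, 24.0, 14.0] [0.475 0.243 0.04 ]
```

```bash
python3 -m creep '[{"offset":[0.1,0.05,0],"turn":[0,0,0]},{"offset":[0.03,0,0],"turn":[0,0,0]},{"offset":[0,0,0],"turn":[0,0,0]}]' >/dev/null; python3 st.py; python3 -m creep '[{"offset":[0,0,0],"turn":[0,0,0]},{"offset":[0,0,0],"turn":[0,0,0]},{"offset":[0,0,0],"turn":[0,0,0]},{"offset":[0,0,0.8],"turn":[0,0,0]},{"offset":[0,0,0.9],"turn":[0,0,0]},{"offset":[0,0,0.9],"turn":[0,0,0]},{"offset":[0,0,0.9],"turn":[0,0,0]},{"offset":[0,0,0.9],"turn":[0,0,0]}]' -1 >/dev/null;  python3 -m creep '[{"offset":[0,0.9,0.9],"turn":[0,0,0]},{"offset":[0,0.9,0.9],"turn":[0,0,0]},{"offset":[0,0.9,0],"turn":[0,0,0]},{"offset":[0,0.9,0],"turn":[0,0,0]},{"offset":[0,0.9,0],"turn":[0,0,0]},{"offset":[0,0.9,0],"turn":[0,0,0]},{"offset":[0,0.9,0],"turn":[0,0,0]},{"offset":[0,0,0],"turn":[0,0,0]}]' >/dev/null; python3 st.py
python3 - <<'E'
from h import *
ps={"top":avg("top"),"scene":avg("scene")};Q={"top":[.6066,.0026,0,-.036],"scene":[.6088,.0013,0,-.044]}
for n in ps:
    r=[edgefit(DS(l)[n],[ps[n]],Q[n],sig=(1.,)) for l in np.arange(.02,.035,.002)]
    print(n,[(l,round(x[1],2),x[0].round(4).tolist()) for l,x in zip(range(20,35,2),r)])
ks=[]
for n in ps:
    p=ps[n];u=proj(p,[[.506,.0055,.032]])[0];x,y=u.round().astype(int);w=p["mean"][y-9:y+10,x-12:x+13]<45
    yy,xx=np.nonzero(w);ks.append((xx.mean()+x-12,yy.mean()+y-9));print(n,"knob",np.round(ks[-1],1),w.sum())
print(tri(ks,list(ps.values())).round(4), "top@.032",unproj(ps["top"],ks[0],.032).round(4),"before", unproj(ps["top"],(248.1,225.7),.032).round(4))
print("scene@.032",unproj(ps["scene"],ks[1],.032).round(4),"before", unproj(ps["scene"],(260.3,198.7),.032).round(4))
t=ps["top"];d=DS(.03)["top"]; draw(t,d,Q["top"],"ov7",185,160,310,260,5)
E
```

```text
t 24.6 [0.5085 0.0046 0.0172] ydir 1.530 z [ 0.001 -0.003 -1.   ] w 0.0242 gf 53.2 F [  1.8 -15.7   9.9] j7 1.23
t 26.1 [0.5072 0.1679 0.1714] ydir 1.536 z [-0.     0.002 -1.   ] w 0.0853 gf 0.0 F [ 1.  -1.4  0.1] j7 1.04
top [(20, np.float64(-6.3), [0.5977, 0.0052, 0.0, -0.0734]), (22, np.float64(-6.25), [0.5986, 0.0049, 0.0, -0.039]), (24, np.float64(-6.57), [0.6049, 0.0043, 0.0, -0.0466]), (26, np.float64(-6.74), [0.6057, 0.0041, 0.0, -0.0527]), (28, np.float64(-6.75), [0.6059, 0.0041, 0.0, -0.0532]), (30, np.float64(-6.66), [0.6063, 0.0041, 0.0, -0.0488]), (32, np.float64(-6.47), [0.6081, 0.0023, 0.0, -0.0373]), (34, np.float64(-6.25), [0.6107, 0.0022, 0.0, -0.0298])]
scene [(20, np.float64(-10.65), [0.6091, 0.0011, 0.0, -0.0542]), (22, np.float64(-10.66), [0.6101, 0.0011, 0.0, -0.061]), (24, np.float64(-10.65), [0.6093, 0.0012, 0.0, -0.0566]), (26, np.float64(-10.65), [0.6096, 0.0012, 0.0, -0.0575]), (28, np.float64(-10.65), [0.6108, 0.0011, 0.0, -0.061]), (30, np.float64(-10.62), [0.6126, 0.0009, 0.0, -0.0595]), (32, np.float64(-10.55), [0.6142, 0.0009, 0.0, -0.0441]), (34, np.float64(-10.41), [0.6152, 0.0008, 0.0, -0.0478])]
top knob [249. 236.] 88
scene knob [261.1 193.6] 65
[0.505  0.0057 0.0316] top@.032 [0.5049 0.0062 0.032 ] before [0.5308 0.0044 0.032 ]
scene@.032 [0.5057 0.0053 0.032 ] before [0.5306 0.0038 0.032 ]
```

View pics/ov7.png

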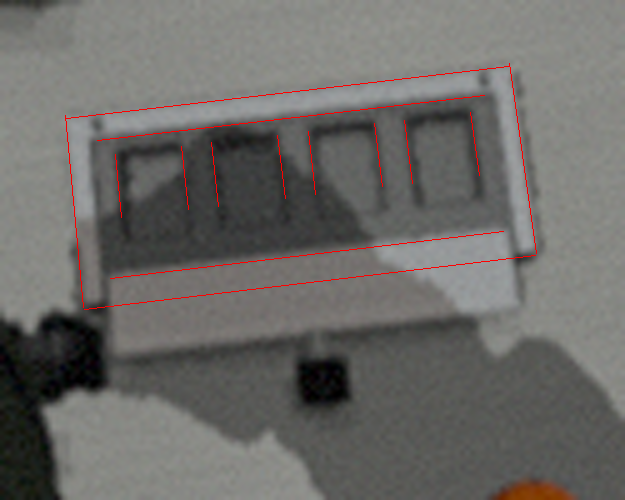

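```bash
python3 - <<'E'
from h import *
for n,q in(("top",[.6066,.0026,0,-.036]),("scene",[.6088,.0013,0,-.044])):
    p=avg(n,3);now=p["mean"]
    old=cv2.cvtColor(cv2.imread(f"pics/{'t4' if n=='top' else 's4'}.png"),cv2.COLOR_BGR2GRAY).astype(np.float32)
    for lab,im,L0 in(("home",old,0),("out",now,.028)):
        g=cv2.GaussianBlur(im,(0,0),.9)
        for edge,x0,z in(("far",-.007,.034),("front",-.048,.034),("frontlow",-.048,.030)):
            L=np.arange(-.009,.009,.0005);pos=[];prs=[]
            for y in np.linspace(-.095,.095,39):
                if abs(y)<.012: continue
                X=np.c_[x0-L0-L,np.full(len(L),y),np.full(len(L),z)]
                u=proj(p,place(X,q)).astype(np.float32)
                pr=cv2.remap(g,u[:,0],u[:,1],cv2.INTER_LINEAR).ravel();d=np.abs(np.gradient(pr))
                if d.max()>1: w=d**2;pos.append(L0+L[d.argmax()])
            print(n,lab,edge,"l median %.1f mm"%(1e3*np.median(pos)),"iqr",(1e3*np.percentile(pos,[25,75])).round(1),len(pos))
E
```

```text
top home far l median 1.5 mm iqr [1.  2.4] 34
top home front l median 1.5 mm iqr [1. 2.] 34
top home frontlow l median 1.0 mm iqr [0.  1.5] 34
top out far l median 28.0 mm iqr [27.1 29. ] 34
top out front l median 28.5 mm iqr [28. 29.] 34
top out frontlow l median 28.0 mm iqr [27.5 28.5] 34
scene home far l median -2.7 mm iqr [-3.9 -1.6] 34
scene home front l median 0.5 mm iqr [-1.1  6. ] 24
scene home frontlow l median 7.5 mm iqr [5.5 8.5] 24
scene out far l median 21.8 mm iqr [20.5 23.9] 34
scene out front l median 23.5 mm iqr [22.5 25. ] 25
scene out frontlow l median 30.0 mm iqr [29.  31.5] 25
```

```bash
python3 -m creep '[{"offset":[0,-0.9,0],"turn":[0,0,0]},{"offset":[0,-0.9,0],"turn":[0,0,0]},{"offset":[0,-0.9,0],"turn":[0,0,0]},{"offset":[0,-0.9,0],"turn":[0,0,0]},{"offset":[0,-0.9,0],"turn":[0,0,0]},{"offset":[0,-0.9,0],"turn":[0,0,0]},{"offset":[0,-0.9,0],"turn":[0,0,0]},{"offset":[0,-0.18,0],"turn":[0,0,0]}]' >/dev/null; python3 -m creep '[{"offset":[0,0,-0.9],"turn":[0,0,0]},{"offset":[0,0,-0.9],"turn":[0,0,0]},{"offset":[0,0,-0.9],"turn":[0,0,0]},{"offset":[0,0,-0.9],"turn":[0,0,0]},{"offset":[0,0,-0.9],"turn":[0,0,0]},{"offset":[0,0,-0.9],"turn":[0,0,0]},{"offset":[0,0,-0.7],"turn":[0,0,0]},{"offset":[0,0,0],"turn":[0,0,0]}]' >/dev/null; python3 st.py
```

```text
t 28.4 [0.507  0.0033 0.0174] ydir 1.533 z [-0.003  0.    -1.   ] w 0.0856 gf 0.0 F [-0.2  1.   0.1] j7 1.24
```

```bash
python3 -m creep '[{"offset":[0,0,0],"turn":[0,0,0]},{"offset":[0,0,0],"turn":[0,0,0]},{"offset":[0,0,0],"turn":[0,0,0]},{"offset":[0,0,0],"turn":[0,0,0]},{"offset":[0,0,0],"turn":[0,0,0]},{"offset":[0,0,0],"turn":[0,0,0]},{"offset":[0,0,0],"turn":[0,0,0]}]' 1 70 >/dev/null; python3 st.py
python3 -m creep '[{"offset":[-0.04,0,0],"turn":[0,0,0]},{"offset":[0,0,0],"turn":[0,0,0]}]' >/dev/null; python3 st.py
python3 -m creep '[{"offset":[-0.04,0,0],"turn":[0,0,0]},{"offset":[0,0,0],"turn":[0,0,0]}]' >/dev/null; python3 st.py
python3 -m creep '[{"offset":[-0.04,0,0],"turn":[0,0,0]},{"offset":[0,0,0],"turn":[0,0,0]}]' >/dev/null; python3 st.py
```

```text
t 29.1 [0.5085 0.0042 0.02  ] ydir 1.533 z [ 0.002  0.002 -1.   ] w 0.0238 gf 67.8 F [-1.  10.1 14.9] j7 1.24
t 29.4 [0.5082 0.0043 0.02  ] ydir 1.533 z [ 0.004  0.002 -1.   ] w 0.0238 gf 68.0 F [ 1.3 10.  12.8] j7 1.24
t 29.6 [0.5082 0.0043 0.02  ] ydir 1.533 z [ 0.006  0.002 -1.   ] w 0.0235 gf 68.3 F [8.4 9.  8.9] j7 1.24
t 29.8 [0.5081 0.0043 0.0201] ydir 1.533 z [ 0.008  0.003 -1.   ] w 0.0234 gf 68.5 F [13.4  7.6  4.9] j7 1.24
```

```bash
python3 -m creep '[{"offset":[0.12,0,0],"turn":[0,0,0]},{"offset":[0,0,0],"turn":[0,0,0]}]' >/dev/null; python3 -m creep '[{"offset":[0,0,0],"turn":[0,0,0]},{"offset":[0,0,0],"turn":[0,0,0]},{"offset":[0,0,0],"turn":[0,0,0]},{"offset":[0,0,0.9],"turn":[0,0,0]},{"offset":[0,0,0.9],"turn":[0,0,0]},{"offset":[0,0,0.9],"turn":[0,0,0]},{"offset":[0,0,0.9],"turn":[0,0,0]},{"offset":[0,0,0.9],"turn":[0,0,0]}]' -1 >/dev/null; python3 st.py
cat >> h.py <<'E'
def white(p):
    hsv=cv2.cvtColor(np.round(p["rgb"]).astype(np.uint8),cv2.COLOR_RGB2HSV).astype(float)
    return 1-np.clip((hsv[...,1]-60)/80,0,1)   # soft: 1 = not green
def logfit(p,guess,views=None):
    u=proj(p,place(M["logger"][0],guess)).mean(0);m=np.zeros((384,512));x,y=u.round().astype(int);m[y-19:y+20,x-19:x+20]=white(p)[y-19:y+20,x-19:x+20]
    return m
E
python3 - <<'E'
from h import *
t=avg("top");s=avg("scene")
for p,n in((t,"top"),(s,"scene")):
    for d in trace(p,"logger0"): print(n,round(d["score"],2),np.round(d["extent"]).tolist(),unproj(p,d["extent"][:2],.02).round(3))
for g in([.4805,-.267,.003,-.21],[.551,-.2746,.003,-.38],[.49,-.374,.003,-.08]):
    V=[(p,logfit(p,g)) for p in(t,s)]
    for v in([V[0]],[V[1]],V):
        q,e=fit(M["logger"],v,g);print(q.round(4),round(e,3),end=" | ")
    q,e=fit(M["logger"],V,g,(1,1,1,1));print("z",q.round(4),round(e,3))
E
```

```text
t 30.8 [0.5076 0.0025 0.1325] ydir 1.532 z [-0. -0. -1.] w 0.0856 gf 0.0 F [-0.3 -0.4 -0.9] j7 1.27Traceback (most recent call last):
  File "<stdin>", line 4, in <module>
ValueError: only the last four pictures can be asked about
```

```bash
cat > lf.py <<'E'
from h import *
import sys
G=[[.4805,-.267,.003,-.21],[.551,-.2746,.003,-.38],[.49,-.374,.003,-.08]]
t=avg("top",2);s=avg("scene",2)
for p,n in((t,"top"),(s,"scene")):
    for d in trace(p,"logger0"): print(n,round(d["score"],2),np.round(d["extent"]).tolist(),unproj(p,d["extent"][:2],.02).round(3))
for i in [int(a) for a in sys.argv[1:]]:
    g=G[i];V=[(p,logfit(p,g)) for p in(t,s)]
    for v in([V[0]],[V[1]],V):
        q,e=fit(M["logger"],v,g);print(q.round(4),round(e,3),end=" | ")
    q,e=fit(M["logger"],V,g,(1,1,1,1));print("z",q.round(4),round(e,3))
E
python3 lf.py 0 1 2
```

```text
top 0.72 [397.0, 220.0, 21.0, 27.0] [ 0.487 -0.371  0.02 ]
top 0.66 [357.0, 228.0, 15.0, 16.0] [ 0.484 -0.266  0.02 ]
top 0.55 [355.0, 199.0, 14.0, 23.0] [ 0.558 -0.278  0.02 ]
scene 0.74 [123.0, 196.0, 16.0, 19.0] [ 0.5   -0.368  0.02 ]
scene 0.57 [165.0, 192.0, 15.0, 19.0] [ 0.483 -0.257  0.02 ]
scene 0.48 [153.0, 211.0, 17.0, 16.0] [ 0.574 -0.269  0.02 ]
[ 0.4595 -0.2582  0.003  -0.2927] 0.652 | [ 0.4811 -0.2661  0.003  -0.207 ] 0.765 | [ 0.4789 -0.2666  0.003  -0.2486] 0.71 | z [ 0.4714 -0.256   0.0266 -0.4443] 0.694
[ 0.5506 -0.2752  0.003  -0.3667] 0.182 | [ 0.5541 -0.274   0.003  -0.3306] 0.531 | [ 0.5506 -0.2752  0.003  -0.3566] 0.369 | z [ 0.5509 -0.2757  0.0009 -0.3698] 0.361
[ 0.4887 -0.3739  0.003  -0.0812] 0.126 | [ 0.4909 -0.3727  0.003  -0.0367] 0.671 | [ 0.4885 -0.3736  0.003  -0.0657] 0.402 | z [ 0.4886 -0.3735  0.0039 -0.0788] 0.402
```

```bash
cat >> h.py <<'E'
def logfit(p,guess):
    r=(render(p,M["logger"],guess)>.01).astype(np.uint8)
    return white(p)*cv2.dilate(r,np.ones((9,9)))
E
python3 lf.py 0 1 2 | tail -3
```

```text
[ 0.4779 -0.2659  0.003  -0.2975] 0.331 | [ 0.4809 -0.2663  0.003  -0.217 ] 0.488 | [ 0.4788 -0.2665  0.003  -0.2567] 0.416 | z [ 0.4784 -0.267   0.001  -0.2549] 0.414
[ 0.5507 -0.2752  0.003  -0.3666] 0.026 | [ 0.554  -0.274   0.003  -0.3323] 0.245 | [ 0.5506 -0.2752  0.003  -0.3589] 0.156 | z [ 0.5509 -0.2756  0.001  -0.368 ] 0.142
[ 0.4888 -0.3738  0.003  -0.0865] 0.046 | [ 0.49   -0.3731  0.003  -0.0146] 0.39 | [ 0.4889 -0.3736  0.003  -0.0631] 0.224 | z [ 0.489  -0.3737  0.0034 -0.063 ] 0.225
```

```bash
python3 -m creep '[{"offset":[0.07,-0.46,0],"turn":[0,0,-0.98]},{"offset":[0.07,-0.46,0],"turn":[0,0,-0.98]},{"offset":[0.07,-0.46,0],"turn":[0,0,-0.98]},{"offset":[0.07,-0.46,0],"turn":[0,0,-0.98]},{"offset":[0.07,-0.46,0],"turn":[0,0,-0.98]},{"offset":[0.07,-0.46,0],"turn":[0,0,-0.98]},{"offset":[0.07,-0.46,0],"turn":[0,0,-0.98]},{"offset":[0.07,-0.46,0],"turn":[0,0,-0.98]}]' >/dev/null
python3 -m creep '[{"offset":[0.07,-0.46,0],"turn":[0,0,-0.98]},{"offset":[0.07,-0.46,0],"turn":[0,0,-0.98]},{"offset":[0.07,-0.46,0],"turn":[0,0,-0.98]},{"offset":[0.07,-0.46,0],"turn":[0,0,-0.98]},{"offset":[0.07,-0.46,0],"turn":[0,0,-0.98]},{"offset":[0.07,-0.46,0],"turn":[0,0,-0.98]},{"offset":[0.07,-0.46,0],"turn":[0,0,-0.98]},{"offset":[0.07,-0.46,0],"turn":[0,0,-0.98]}]' >/dev/null
python3 -m creep '[{"offset":[0.07,-0.46,0],"turn":[0,0,-0.98]},{"offset":[0.07,-0.46,0],"turn":[0,0,-0.98]},{"offset":[0.07,-0.46,0],"turn":[0,0,-0.98]},{"offset":[0.07,-0.46,0],"turn":[0,0,-0.98]},{"offset":[0.07,-0.46,0],"turn":[0,0,-0.98]},{"offset":[0.07,-0.46,0],"turn":[0,0,-0.98]},{"offset":[0.07,-0.46,0],"turn":[0,0,-0.98]},{"offset":[0,0,0],"turn":[0,0,0]}]' >/dev/null; python3 st.py
```

```text
t 34.1 [ 0.5479 -0.263   0.1313] ydir -0.274 z [-0.    -0.001 -1.   ] w 0.0852 gf 0.0 F [ 0.   1.1 -1.1] j7 0.40
```

```bash
python3 -m creep '[{"offset":[0.16,-0.46,0],"turn":[0,0,-0.6]},{"offset":[0,0,0],"turn":[0,0,-0.5]},{"offset":[0,0,-0.8],"turn":[0,0,0]},{"offset":[0,0,-0.9],"turn":[0,0,0]},{"offset":[0,0,0],"turn":[0,0,0]}]' 0 >/dev/null; python3 st.py
python3 - <<'E'
from h import *
t=avg("top",2);s=avg("scene",2);a=t["image"][170:260,310:430,::-1];b=s["image"][150:250,90:210,::-1]
cv2.imwrite("pics/l1.png",np.vstack([cv2.resize(x,None,fx=4,fy=3.2,interpolation=cv2.INTER_CUBIC)[:300] for x in(a,b)]))
E
```

```text
t 34.6 [ 0.5511 -0.272   0.0868] ydir -0.356 z [-0.003  0.002 -1.   ] w 0.0425 gf 0.0 F [-0.3 -0.8  0.5] j7 0.36
```

View pics/l1.png

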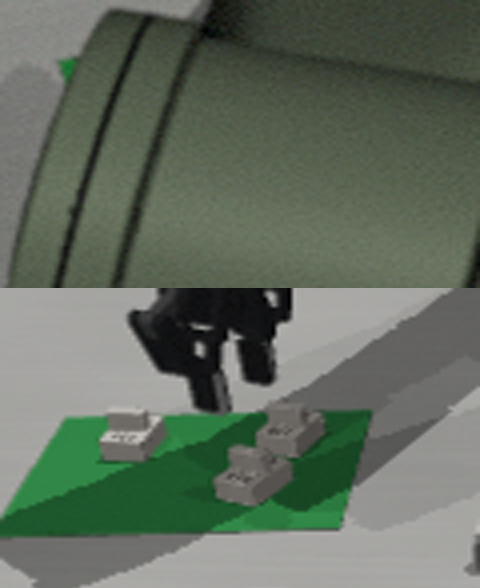

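The scene view shows the fingertips (lower half, 210,390 and 258,365) above the near logger's fin (247,460), lined up across it. The arm blocks the top view here.

```bash
python3 -m creep '[{"offset":[0.03,-0.06,-0.7],"turn":[0,0,0]},{"offset":[0,0,-0.8],"turn":[0,0,0]},{"offset":[0,0,-0.6],"turn":[0,0,0]},{"offset":[0,0,-0.3],"turn":[0,0,0]},{"offset":[0,0,0],"turn":[0,0,0]}]' >/dev/null; python3 st.py; python3 -m creep '[{"offset":[0,0,0],"turn":[0,0,0]},{"offset":[0,0,0],"turn":[0,0,0]},{"offset":[0,0,0],"turn":[0,0,0]},{"offset":[0,0,0],"turn":[0,0,0]},{"offset":[0,0,0],"turn":[0,0,0]}]' 1 30 >/dev/null; python3 st.py
```

```text
t 35.4 [ 0.5527 -0.2747  0.0287] ydir -0.359 z [-0.001  0.    -1.   ] w 0.0430 gf 0.0 F [-0.2 -0.6  0.5] j7 0.39
t 35.9 [ 0.5532 -0.275   0.0298] ydir -0.359 z [ 0.001 -0.    -1.   ] w 0.0088 gf 32.9 F [-0.7  0.6  7.3] j7 0.39
```

```bash
python3 -m creep '[{"offset":[0,0,0.5],"turn":[0,0,0]},{"offset":[0,0,0.9],"turn":[0,0,0]},{"offset":[0,0,0.9],"turn":[0,0,0]},{"offset":[0,0,0.9],"turn":[0,0,0]},{"offset":[0.22,0.8,0],"turn":[0,0,0.4]},{"offset":[0.22,0.8,0],"turn":[0,0,0.4]},{"offset":[0.22,0.8,0],"turn":[0,0,0.4]},{"offset":[0.22,0.8,0],"turn":[0,0,0.4]}]' - 45 >/dev/null;  python3 -m creep '[{"offset":[0.22,0.8,0],"turn":[0,0,0.4]},{"offset":[0.22,0.8,0],"turn":[0,0,0.4]},{"offset":[0.22,0.8,0],"turn":[0,0,0.4]},{"offset":[0.22,0.8,0],"turn":[0,0,0.4]},{"offset":[0.22,0.8,0],"turn":[0,0,0.4]},{"offset":[0.22,0.8,0],"turn":[0,0,0.4]},{"offset":[0,0,0],"turn":[0,0,0]},{"offset":[0,0,0],"turn":[0,0,0]}]' >/dev/null; python3 st.py
python3 - <<'E'
from h import *
s=avg("scene",3);t=avg("top",2)
cv2.imwrite("pics/h1.png",cv2.resize(s["image"][130:260,170:330,::-1],None,fx=4,fy=4,interpolation=cv2.INTER_CUBIC))
E
```

```text
t 37.5 [ 0.6079 -0.075   0.1098] ydir -0.039 z [ 0. -0. -1.] w 0.0087 gf 46.7 F [ 0.2 -0.8  0.1] j7 0.30
```

View pics/h1.png

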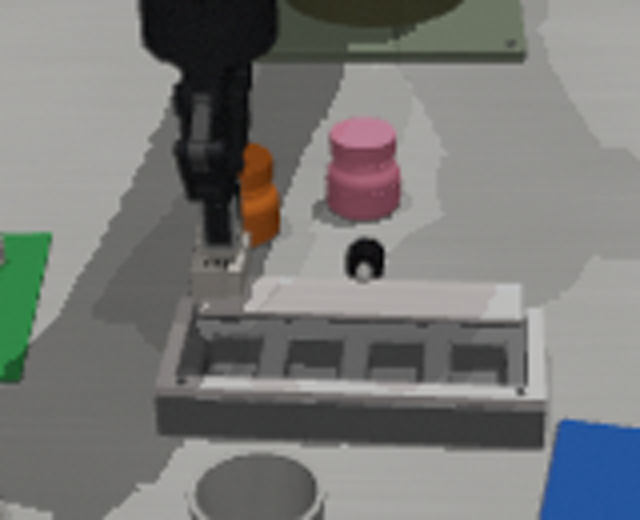

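```bash
python3 -m creep '[{"offset":[0.07,0.07,-0.7],"turn":[0,0,0]},{"offset":[0,0,-0.7],"turn":[0,0,0]},{"offset":[0,0,0],"turn":[0,0,0]},{"offset":[0,0,0],"turn":[0,0,0]}]' >/dev/null; python3 st.py
cat > hf.py <<'E'
# fit held logger in scene view: arg = z offset of TCP above underside, recess y in dock frame
from h import *
import sys
ry=float(sys.argv[1]);s=avg("scene",5);o=observe();x,y,z=o["tool_pos"]
b=[((.022,-.015,0),(.022,.015,0)),((.022,-.015,.02),(.022,.015,.02)),((.022,-.015,0),(.022,-.015,.02)),((.022,.015,0),(.022,.015,.02))]
for k in(-.004,0,.004):
    q,e=edgefit(b,[s],[x+k,y,z-.026,-.04],(0,1,1,0),sig=(1.2,.8));print("held",q.round(4),"dy %.1f mm"%((q[1]-y)*1e3),"tcp-under %.4f"%(z-q[2]),round(e,2))
qd=np.array([.6088,.0013,0,-.042]);r=place(np.array([[.005,ry,.008]]),qd)[0];print("recess in scene frame",r.round(4))
draw(s,[(np.array(a),np.array(c)) for a,c in b],q,"hf",200,160,270,240,8)
E
python3 hf.py -.075
```

```text
t 38.1 [ 0.6096 -0.0735  0.0744] ydir -0.040 z [-0. -0. -1.] w 0.0085 gf 46.7 F [ 1.5 -1.2  0.7] j7 0.31
held [ 0.6059 -0.0749  0.0421 -0.04  ] dy -1.7 mm tcp-under 0.0326 -8.69
held [ 0.6099 -0.0744  0.0448 -0.04  ] dy -1.2 mm tcp-under 0.0299 -8.69
held [ 0.6139 -0.074   0.0476 -0.04  ] dy -0.8 mm tcp-under 0.0271 -8.69
recess in scene frame [ 0.6106 -0.0738  0.008 ]
```

View pics/hf.png

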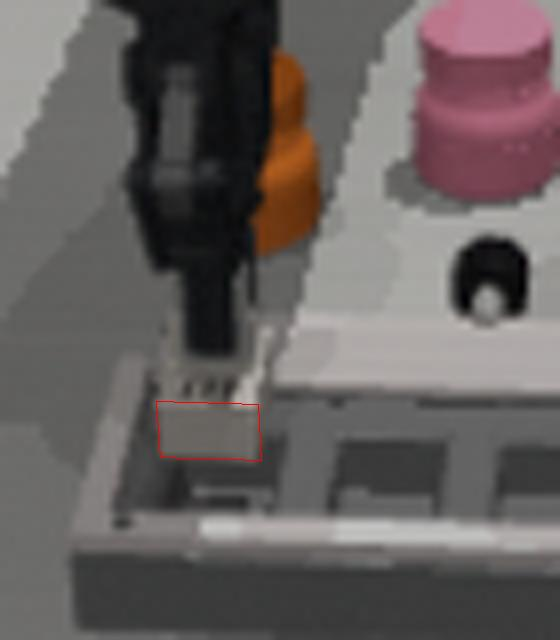

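```bash
python3 -m creep '[{"offset":[0.03,0.03,-0.2],"turn":[0,0,0]},{"offset":[0,0,-0.3],"turn":[0,0,0]},{"offset":[0,0,-0.2],"turn":[0,0,0]},{"offset":[0,0,0],"turn":[0,0,0]}]' >/dev/null; python3 st.py;  python3 -m creep '[{"offset":[0,0,-0.12],"turn":[0,0,0]},{"offset":[0,0,-0.12],"turn":[0,0,0]},{"offset":[0,0,0],"turn":[0,0,0]}]' >/dev/null; python3 st.py
```

```text
t 38.8 [ 0.6099 -0.0723  0.0555] ydir -0.039 z [-0.002  0.    -1.   ] w 0.0084 gf 46.7 F [-0.5 -0.1 -0.3] j7 0.32
t 39.0 [ 0.6102 -0.0723  0.0502] ydir -0.039 z [-0.001  0.    -1.   ] w 0.0085 gf 46.7 F [-1.5 -0.2 -0.3] j7 0.32
```

```bash
python3 -m creep '[{"offset":[0,0,-0.12],"turn":[0,0,0]},{"offset":[0,0,-0.12],"turn":[0,0,0]},{"offset":[0,0,0],"turn":[0,0,0]}]' >/dev/null; python3 st.py;  python3 -m creep '[{"offset":[0,0,-0.12],"turn":[0,0,0]},{"offset":[0,0,-0.12],"turn":[0,0,0]},{"offset":[0,0,0],"turn":[0,0,0]}]' >/dev/null; python3 st.py;  python3 -m creep '[{"offset":[0,0,-0.12],"turn":[0,0,0]},{"offset":[0,0,0],"turn":[0,0,0]}]' >/dev/null; python3 st.py
```

```text
t 39.4 [ 0.6101 -0.0723  0.0441] ydir -0.039 z [-0.001  0.    -1.   ] w 0.0084 gf 46.7 F [-0.7 -0.6 -0.8] j7 0.32
t 39.6 [ 0.6101 -0.0723  0.038 ] ydir -0.039 z [-0.001  0.    -1.   ] w 0.0081 gf 46.7 F [-0.5 -0.7  0.3] j7 0.32
t 39.9 [ 0.6102 -0.0723  0.0352] ydir -0.039 z [-0.001  0.    -1.   ] w 0.0085 gf 46.7 F [-0.  -0.2  0.3] j7 0.32
```

```bash
python3 -m creep '[{"offset":[0,0,-0.06],"turn":[0,0,0]},{"offset":[0,0,-0.04],"turn":[0,0,0]},{"offset":[0,0,0],"turn":[0,0,0]}]' >/dev/null; python3 st.py;  python3 -m creep '[{"offset":[0,0,-0.06],"turn":[0,0,0]},{"offset":[0,0,0],"turn":[0,0,0]}]' >/dev/null; python3 st.py
```

```text
t 40.1 [ 0.6104 -0.0724  0.0348] ydir -0.039 z [ 0.  0. -1.] w 0.0088 gf 51.1 F [-11.6   1.9  33.7] j7 0.32
t 40.4 [ 0.6105 -0.0724  0.0347] ydir -0.039 z [ 0.001  0.001 -1.   ] w 0.0082 gf 54.5 F [-19.2   4.3  60. ] j7 0.32
```

```bash
python3 -m creep '[{"offset":[0,0,0.12],"turn":[0,0,0]},{"offset":[0,0,0],"turn":[0,0,0]}]' >/dev/null; python3 st.py;  python3 -m creep '[{"offset":[0,0,0],"turn":[0,0,0]},{"offset":[0,0,0],"turn":[0,0,0]},{"offset":[0,0,0],"turn":[0,0,0]},{"offset":[0,0,0.5],"turn":[0,0,0]},{"offset":[0,0,0.9],"turn":[0,0,0]},{"offset":[0,0,0.9],"turn":[0,0,0]},{"offset":[0,0,0.9],"turn":[0,0,0]},{"offset":[0,0,0],"turn":[0,0,0]}]' 0.4 >/dev/null; python3 st.py
```

```text
t 40.5 [ 0.6106 -0.0724  0.0351] ydir -0.039 z [ 0.001 -0.    -1.   ] w 0.0087 gf 46.8 F [ 0.2 -0.2 -1.1] j7 0.32
t 41.4 [ 0.6116 -0.0726  0.118 ] ydir -0.039 z [ 0.004 -0.001 -1.   ] w 0.0254 gf 0.0 F [ 0.3  0.1 -0.1] j7 0.30
```

```bash
python3 lf.py 0 2
```

```text
top 0.83 [397.0, 221.0, 16.0, 22.0] [ 0.487 -0.371  0.02 ]
top 0.68 [357.0, 232.0, 17.0, 20.0] [ 0.475 -0.266  0.02 ]
top 0.58 [210.0, 192.0, 23.0, 23.0] [0.635 0.087 0.02 ]
scene 0.67 [230.0, 218.0, 12.0, 14.0] [ 0.602 -0.07   0.02 ]
scene 0.59 [125.0, 196.0, 18.0, 15.0] [ 0.501 -0.364  0.02 ]
scene 0.49 [165.0, 193.0, 16.0, 20.0] [ 0.488 -0.257  0.02 ]
[ 0.4793 -0.2671  0.003  -0.2463] 0.034 | [ 0.4813 -0.2661  0.003  -0.1904] 0.396 | [ 0.4792 -0.2669  0.003  -0.2279] 0.222 | z [ 0.4794 -0.267   0.0031 -0.2345] 0.222
[ 0.4891 -0.3737  0.003  -0.0657] 0.045 | [ 0.49   -0.3732  0.003  -0.0151] 0.39 | [ 0.4892 -0.3736  0.003  -0.0608] 0.224 | z [ 0.489  -0.3738  0.0028 -0.0571] 0.224
```

```bash
python3 -m creep '[{"offset":[-0.52,-0.77,0],"turn":[0,0,-0.24]},{"offset":[-0.52,-0.77,0],"turn":[0,0,-0.24]},{"offset":[-0.52,-0.77,0],"turn":[0,0,-0.24]},{"offset":[-0.52,-0.77,0],"turn":[0,0,-0.24]},{"offset":[-0.52,-0.77,0],"turn":[0,0,-0.24]},{"offset":[-0.52,-0.77,0],"turn":[0,0,-0.24]},{"offset":[-0.52,-0.77,0],"turn":[0,0,-0.24]},{"offset":[-0.52,-0.77,0],"turn":[0,0,-0.24]}]' 0 >/dev/null; python3 -m creep '[{"offset":[-0.52,-0.77,0],"turn":[0,0,-0.24]},{"offset":[-0.52,-0.77,0],"turn":[0,0,-0.24]},{"offset":[0,0,0],"turn":[0,0,0]},{"offset":[0,0,-0.6],"turn":[0,0,0]},{"offset":[0,0,-0.8],"turn":[0,0,0]},{"offset":[0,0,0],"turn":[0,0,0]}]' >/dev/null; python3 st.py
```

```text
t 43.0 [ 0.4797 -0.2638  0.0776] ydir -0.230 z [-0.003  0.002 -1.   ] w 0.0423 gf 0.0 F [-0.1  0.6  0.1] j7 0.54
```

```bash
python3 -m creep '[{"offset":[0.02,-0.1,-0.6],"turn":[0,0,0]},{"offset":[0,0,-0.7],"turn":[0,0,0]},{"offset":[0,0,-0.55],"turn":[0,0,-0.05]},{"offset":[0,0,0],"turn":[0,0,0]}]' >/dev/null; python3 st.py; python3 -m creep '[{"offset":[0,0,0],"turn":[0,0,0]},{"offset":[0,0,0],"turn":[0,0,0]},{"offset":[0,0,0],"turn":[0,0,0]},{"offset":[0,0,0],"turn":[0,0,0]},{"offset":[0,0,0],"turn":[0,0,0]}]' 1 30 >/dev/null; python3 st.py;python3 -m creep '[{"offset":[0,0,0.5],"turn":[0,0,0]},{"offset":[0,0,0.9],"turn":[0,0,0]},{"offset":[0,0,0.9],"turn":[0,0,0]},{"offset":[0,0,0.9],"turn":[0,0,0]},{"offset":[0,0,0],"turn":[0,0,0]}]' - 45 >/dev/null; python3 st.py
```

```text
t 43.5 [ 0.4803 -0.267   0.0318] ydir -0.235 z [-0.002  0.001 -1.   ] w 0.0423 gf 0.0 F [ 0.8  0.3 -0.7] j7 0.56
t 44.0 [ 0.4809 -0.2674  0.0337] ydir -0.235 z [ 0. -0. -1.] w 0.0086 gf 34.4 F [-1.5  0.1  7.4] j7 0.56
t 44.5 [ 0.4818 -0.2679  0.1165] ydir -0.235 z [ 0.004 -0.002 -1.   ] w 0.0081 gf 47.7 F [-0.5  0.1 -1.5] j7 0.53
```

```bash
python3 -m creep '[{"offset":[0.43,0.82,0],"turn":[0,0,0.2]},{"offset":[0.43,0.82,0],"turn":[0,0,0.2]},{"offset":[0.43,0.82,0],"turn":[0,0,0.2]},{"offset":[0.43,0.82,0],"turn":[0,0,0.2]},{"offset":[0.43,0.82,0],"turn":[0,0,0.2]},{"offset":[0.43,0.82,0],"turn":[0,0,0.2]},{"offset":[0.43,0.82,0],"turn":[0,0,0.2]},{"offset":[0.43,0.82,0],"turn":[0,0,0.2]}]' >/dev/null; python3 -m creep '[{"offset":[0.43,0.82,0],"turn":[0,0,0.2]},{"offset":[0.43,0.82,0],"turn":[0,0,0.2]},{"offset":[0.43,0.82,0],"turn":[0,0,0.2]},{"offset":[0.43,0.82,0],"turn":[0,0,0.2]},{"offset":[0,0,-0.7],"turn":[0,0,0]},{"offset":[0,0,-0.7],"turn":[0,0,0]},{"offset":[0,0,0],"turn":[0,0,0]},{"offset":[0,0,0],"turn":[0,0,0]}]' >/dev/null; python3 st.py; python3 hf.py -.025
```

```text
t 46.0 [ 0.6099 -0.0215  0.0788] ydir -0.043 z [-0. -0. -1.] w 0.0085 gf 47.7 F [ 0.3 -0.7 -0.5] j7 0.24
held [ 0.6061 -0.0224  0.0428 -0.04  ] dy -1.0 mm tcp-under 0.0362 -8.42
held [ 0.6101 -0.0222  0.0456 -0.04  ] dy -0.8 mm tcp-under 0.0334 -8.42
held [ 0.6141 -0.022   0.0484 -0.04  ] dy -0.6 mm tcp-under 0.0306 -8.41
recess in scene frame [ 0.6127 -0.0239  0.008 ]
```

```bash
python3 -m creep '[{"offset":[0.1,-0.07,-0.2],"turn":[0,0,0]},{"offset":[0,0,-0.3],"turn":[0,0,0]},{"offset":[0,0,-0.2],"turn":[0,0,0]},{"offset":[0,0,0],"turn":[0,0,0]}]' >/dev/null; python3 st.py;  python3 -m creep '[{"offset":[0,0,-0.12],"turn":[0,0,0]},{"offset":[0,0,-0.12],"turn":[0,0,0]},{"offset":[0,0,0],"turn":[0,0,0]}]' >/dev/null; python3 st.py
```

```text
t 46.7 [ 0.6119 -0.0231  0.0597] ydir -0.043 z [-0.002  0.    -1.   ] w 0.0083 gf 47.7 F [-0.7  1.1  0.2] j7 0.25
t 47.0 [ 0.6122 -0.023   0.0544] ydir -0.043 z [-0.001  0.    -1.   ] w 0.0082 gf 47.7 F [ 0.2  0.3 -0.3] j7 0.25
```

```bash
python3 -m creep '[{"offset":[0,0,-0.12],"turn":[0,0,0]},{"offset":[0,0,-0.12],"turn":[0,0,0]},{"offset":[0,0,0],"turn":[0,0,0]}]' >/dev/null; python3 st.py;  python3 -m creep '[{"offset":[0,0,-0.12],"turn":[0,0,0]},{"offset":[0,0,-0.12],"turn":[0,0,0]},{"offset":[0,0,0],"turn":[0,0,0]}]' >/dev/null; python3 st.py;  python3 -m creep '[{"offset":[0,0,-0.1],"turn":[0,0,0]},{"offset":[0,0,0],"turn":[0,0,0]}]' >/dev/null; python3 st.py
```

```text
t 47.3 [ 0.6121 -0.0231  0.0483] ydir -0.043 z [-0.001  0.    -1.   ] w 0.0084 gf 47.7 F [-0.9 -0.7 -0.7] j7 0.26
t 47.6 [ 0.6121 -0.0231  0.0423] ydir -0.043 z [-0.001  0.    -1.   ] w 0.0085 gf 47.7 F [ 0.3  0.7 -0.1] j7 0.26
t 47.8 [ 0.6122 -0.0231  0.04  ] ydir -0.043 z [-0.  0. -1.] w 0.0083 gf 47.7 F [ 0.5  0.4 -0.4] j7 0.26
```

```bash
python3 -m creep '[{"offset":[0,0,-0.06],"turn":[0,0,0]},{"offset":[0,0,0],"turn":[0,0,0]}]' >/dev/null; python3 st.py;  python3 -m creep '[{"offset":[0,0,-0.05],"turn":[0,0,0]},{"offset":[0,0,0],"turn":[0,0,0]}]' >/dev/null; python3 st.py
```

```text
t 48.0 [ 0.6123 -0.0231  0.0389] ydir -0.043 z [-0.  0. -1.] w 0.0079 gf 48.3 F [-1.7 -0.5  4.1] j7 0.26
t 48.2 [ 0.6121 -0.0231  0.0387] ydir -0.043 z [-0.  0. -1.] w 0.0080 gf 50.7 F [-9.6  1.7 24.1] j7 0.26
```

Seated. Relieve, release, go up, and remeasure the last logger.

```bash
python3 -m creep '[{"offset":[0,0,0.06],"turn":[0,0,0]},{"offset":[0,0,0],"turn":[0,0,0]}]' >/dev/null; python3 st.py;  python3 -m creep '[{"offset":[0,0,0],"turn":[0,0,0]},{"offset":[0,0,0],"turn":[0,0,0]},{"offset":[0,0,0],"turn":[0,0,0]},{"offset":[0,0,0.5],"turn":[0,0,0]},{"offset":[0,0,0.9],"turn":[0,0,0]},{"offset":[0,0,0.9],"turn":[0,0,0]},{"offset":[0,0,0.9],"turn":[0,0,0]},{"offset":[0,0,0],"turn":[0,0,0]}]' 0.4 >/dev/null; python3 st.py; python3 lf.py 2
```

```text
t 48.4 [ 0.6125 -0.0231  0.0392] ydir -0.043 z [ 0.  0. -1.] w 0.0080 gf 47.7 F [ 0.6  0.2 -0.4] j7 0.26
t 49.2 [ 0.6136 -0.0233  0.1226] ydir -0.043 z [ 0.004 -0.    -1.   ] w 0.0258 gf 0.0 F [ 0.1  0.1 -0.2] j7 0.23
top 0.82 [397.0, 220.0, 19.0, 20.0] [ 0.489 -0.372  0.02 ]
scene 0.74 [123.0, 195.0, 20.0, 13.0] [ 0.497 -0.37   0.02 ]
scene 0.46 [229.0, 220.0, 9.0, 11.0] [ 0.612 -0.07   0.02 ]
[ 0.4886 -0.3738  0.003  -0.072 ] 0.049 | [ 0.4901 -0.3732  0.003  -0.019 ] 0.389 | [ 0.4892 -0.3736  0.003  -0.043 ] 0.225 | z [ 0.489  -0.3737  0.0027 -0.0431] 0.224
```

```bash
python3 -m creep '[{"offset":[-0.31,-0.88,0],"turn":[0,0,0]},{"offset":[-0.31,-0.88,0],"turn":[0,0,0]},{"offset":[-0.31,-0.88,0],"turn":[0,0,0]},{"offset":[-0.31,-0.88,0],"turn":[0,0,0]},{"offset":[-0.31,-0.88,0],"turn":[0,0,0]},{"offset":[-0.31,-0.88,0],"turn":[0,0,0]},{"offset":[-0.31,-0.88,0],"turn":[0,0,0]},{"offset":[-0.31,-0.88,0],"turn":[0,0,0]}]' 0 >/dev/null; python3 -m creep '[{"offset":[-0.31,-0.88,0],"turn":[0,0,0]},{"offset":[-0.31,-0.88,0],"turn":[0,0,0]},{"offset":[-0.31,-0.88,0],"turn":[0,0,0]},{"offset":[-0.31,-0.88,0],"turn":[0,0,0]},{"offset":[-0.31,-0.88,0],"turn":[0,0,0]},{"offset":[-0.31,-0.88,0],"turn":[0,0,0]},{"offset":[-0.31,-0.88,0],"turn":[0,0,0]},{"offset":[-0.31,-0.88,0],"turn":[0,0,-0.2]}]' >/dev/null;python3 -m creep '[{"offset":[0,0,-0.6],"turn":[0,0,0]},{"offset":[0,0,-0.8],"turn":[0,0,0]},{"offset":[0,0,-0.4],"turn":[0,0,0]},{"offset":[0,0,0],"turn":[0,0,0]}]' >/dev/null; python3 st.py
```

```text
t 51.5 [ 0.4878 -0.3746  0.0727] ydir -0.059 z [-0.002  0.001 -1.   ] w 0.0428 gf 0.0 F [0.3 0.1 0.5] j7 0.76
```

```bash
python3 -m creep '[{"offset":[0.06,0.03,-0.6],"turn":[0,0,0]},{"offset":[0,0,-0.7],"turn":[0,0,0]},{"offset":[0,0,-0.4],"turn":[0,0,0]},{"offset":[0,0,0],"turn":[0,0,0]}]' >/dev/null; python3 st.py; python3 -m creep '[{"offset":[0,0,0],"turn":[0,0,0]},{"offset":[0,0,0],"turn":[0,0,0]},{"offset":[0,0,0],"turn":[0,0,0]},{"offset":[0,0,0],"turn":[0,0,0]},{"offset":[0,0,0],"turn":[0,0,0]}]' 1 30 >/dev/null; python3 st.py;python3 -m creep '[{"offset":[0,0,0.5],"turn":[0,0,0]},{"offset":[0,0,0.9],"turn":[0,0,0]},{"offset":[0,0,0.9],"turn":[0,0,0]},{"offset":[0,0,0.9],"turn":[0,0,0]},{"offset":[0,0,0],"turn":[0,0,0]}]' - 45 >/dev/null; python3 st.py
```

```text
t 51.9 [ 0.4895 -0.3739  0.0304] ydir -0.059 z [-0.001  0.001 -1.   ] w 0.0430 gf 0.0 F [-0.6  1.2 -0.1] j7 0.77
t 52.4 [ 0.4899 -0.3746  0.0321] ydir -0.059 z [ 0.    -0.001 -1.   ] w 0.0083 gf 35.0 F [-1.9 -0.2  7.4] j7 0.77
t 52.9 [ 0.4908 -0.3752  0.1151] ydir -0.059 z [ 0.004 -0.003 -1.   ] w 0.0086 gf 47.4 F [-0.8 -0.9 -1.4] j7 0.75
```

```bash
python3 -m creep '[{"offset":[0.24,0.8,0],"turn":[0,0,0.01]},{"offset":[0.24,0.8,0],"turn":[0,0,0.01]},{"offset":[0.24,0.8,0],"turn":[0,0,0.01]},{"offset":[0.24,0.8,0],"turn":[0,0,0.01]},{"offset":[0.24,0.8,0],"turn":[0,0,0.01]},{"offset":[0.24,0.8,0],"turn":[0,0,0.01]},{"offset":[0.24,0.8,0],"turn":[0,0,0.01]},{"offset":[0.24,0.8,0],"turn":[0,0,0.01]}]' >/dev/null; python3 -m creep '[{"offset":[0.24,0.8,0],"turn":[0,0,0.01]},{"offset":[0.24,0.8,0],"turn":[0,0,0.01]},{"offset":[0.24,0.8,0],"turn":[0,0,0.01]},{"offset":[0.24,0.8,0],"turn":[0,0,0.01]},{"offset":[0.24,0.8,0],"turn":[0,0,0.01]},{"offset":[0.24,0.8,0],"turn":[0,0,0.01]},{"offset":[0.24,0.8,0],"turn":[0,0,0.01]},{"offset":[0.24,0.8,0],"turn":[0,0,0.01]}]' >/dev/null; python3 -m creep '[{"offset":[0.24,0.8,0],"turn":[0,0,0.01]},{"offset":[0.24,0.8,0],"turn":[0,0,0.01]},{"offset":[0.24,0.8,0],"turn":[0,0,0.01]},{"offset":[0.24,0.8,0],"turn":[0,0,0.01]},{"offset":[0,0,-0.7],"turn":[0,0,0]},{"offset":[0,0,-0.7],"turn":[0,0,0]},{"offset":[0,0,0],"turn":[0,0,0]},{"offset":[0,0,0],"turn":[0,0,0]}]' >/dev/null; python3 st.py; python3 hf.py .025
```

```text
t 55.3 [0.6099 0.0255 0.077 ] ydir -0.043 z [-0. -0. -1.] w 0.0079 gf 47.3 F [ 0.6 -0.   0.1] j7 0.18
held [ 0.6061  0.025   0.0429 -0.04  ] dy -0.6 mm tcp-under 0.0343 -8.81
held [ 0.6101  0.025   0.0457 -0.04  ] dy -0.6 mm tcp-under 0.0315 -8.8
held [ 0.6141  0.025   0.0485 -0.04  ] dy -0.6 mm tcp-under 0.0287 -8.81
recess in scene frame [0.6148 0.0261 0.008 ]
```

```bash
python3 -m creep '[{"offset":[0.17,0.04,-0.2],"turn":[0,0,0]},{"offset":[0,0,-0.3],"turn":[0,0,0]},{"offset":[0,0,-0.2],"turn":[0,0,0]},{"offset":[0,0,0],"turn":[0,0,0]}]' >/dev/null; python3 st.py;  python3 -m creep '[{"offset":[0,0,-0.12],"turn":[0,0,0]},{"offset":[0,0,-0.12],"turn":[0,0,0]},{"offset":[0,0,0],"turn":[0,0,0]}]' >/dev/null; python3 st.py;  python3 -m creep '[{"offset":[0,0,-0.12],"turn":[0,0,0]},{"offset":[0,0,0],"turn":[0,0,0]}]' >/dev/null; python3 st.py
```

```text
t 56.0 [0.6136 0.0266 0.058 ] ydir -0.043 z [-0.002 -0.    -1.   ] w 0.0085 gf 47.3 F [0.4 0.1 0. ] j7 0.19
t 56.2 [0.614  0.0266 0.0527] ydir -0.043 z [-0. -0. -1.] w 0.0079 gf 47.3 F [-0.3 -0.8 -0.4] j7 0.19
t 56.5 [0.614  0.0266 0.0497] ydir -0.043 z [-0. -0. -1.] w 0.0087 gf 47.3 F [-0.3 -0.5 -1.1] j7 0.19
```

```bash
python3 -m creep '[{"offset":[0,0,-0.12],"turn":[0,0,0]},{"offset":[0,0,-0.12],"turn":[0,0,0]},{"offset":[0,0,-0.12],"turn":[0,0,0]},{"offset":[0,0,0],"turn":[0,0,0]}]' >/dev/null; python3 st.py;  python3 -m creep '[{"offset":[0,0,-0.1],"turn":[0,0,0]},{"offset":[0,0,0],"turn":[0,0,0]}]' >/dev/null; python3 st.py;  python3 -m creep '[{"offset":[0,0,-0.08],"turn":[0,0,0]},{"offset":[0,0,0],"turn":[0,0,0]}]' >/dev/null; python3 st.py
```

```text
t 56.9 [0.6139 0.0266 0.0405] ydir -0.043 z [-0.001 -0.    -1.   ] w 0.0082 gf 47.3 F [-0.7 -1.  -1.5] j7 0.19
t 57.0 [0.614  0.0266 0.0383] ydir -0.043 z [-0. -0. -1.] w 0.0084 gf 47.3 F [-0.  -1.2 -1.1] j7 0.19
t 57.2 [0.614  0.0266 0.0371] ydir -0.043 z [-0.  0. -1.] w 0.0083 gf 49.0 F [-6.3 -1.6 13.1] j7 0.19
```

```bash
python3 -m creep '[{"offset":[0,0,-0.02],"turn":[0,0,0]},{"offset":[0,0,0.07],"turn":[0,0,0]},{"offset":[0,0,0],"turn":[0,0,0]}]' >/dev/null; python3 st.py;  python3 -m creep '[{"offset":[0,0,0],"turn":[0,0,0]},{"offset":[0,0,0],"turn":[0,0,0]},{"offset":[0,0,0],"turn":[0,0,0]},{"offset":[0,0,0.5],"turn":[0,0,0]},{"offset":[0,0,0.9],"turn":[0,0,0]},{"offset":[0,0,0.9],"turn":[0,0,0]},{"offset":[0,0,0.9],"turn":[0,0,0]},{"offset":[0,0,0.9],"turn":[0,0,0]}]' 0.4 >/dev/null;  python3 -m creep '[{"offset":[-0.7,0,0.5],"turn":[0,0,0.8]},{"offset":[-0.7,0,0],"turn":[0,0,0.9]},{"offset":[-0.7,0,0],"turn":[0,0,0.9]},{"offset":[-0.7,0,0],"turn":[0,0,0.9]},{"offset":[-0.7,0,0],"turn":[0,0,0.9]},{"offset":[0,0,0],"turn":[0,0,0.9]},{"offset":[0,0,0],"turn":[0,0,0.9]},{"offset":[0,0,0],"turn":[0,0,0.9]}]' -1 >/dev/null; python3 st.py
python3 - <<'E'
from h import *
s=avg("scene",2)
cv2.imwrite("pics/chk.png",cv2.resize(s["image"][140:250,190:440,::-1],None,fx=3.2,fy=4,interpolation=cv2.INTER_CUBIC))
E
```

```text
t 57.5 [0.6142 0.0266 0.038 ] ydir -0.043 z [ 0. -0. -1.] w 0.0085 gf 47.4 F [ 0.6 -1.   0.5] j7 0.19
t 59.1 [0.5267 0.0266 0.1537] ydir 0.528 z [ 0.001 -0.    -1.   ] w 0.0854 gf 0.0 F [ 1.5  0.5 -0.5] j7 0.59
```

View pics/chk.png

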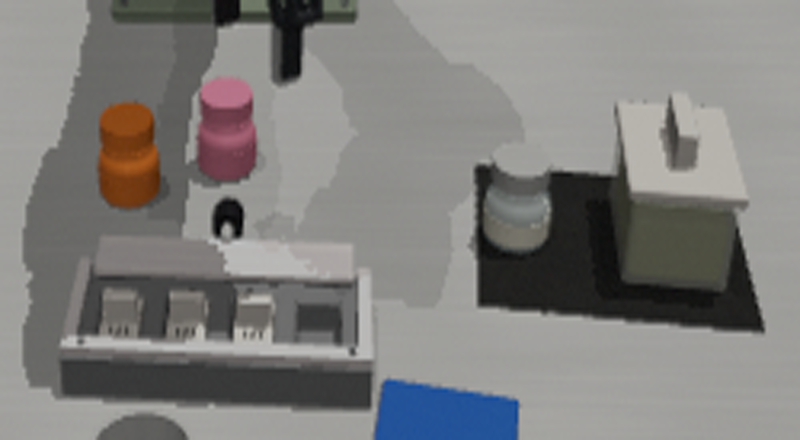

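The scene shows three loggers seated level in the recesses (crop px 122,315; 187,315; 253,315). The jar (518,205) and tub (680,200) stand upright on the black mat, and the knob is out at (228,218).

```bash
python3 -m creep '[{"offset":[-0.2,-0.2,0],"turn":[0,0,0.96]},{"offset":[-0.2,-0.2,0],"turn":[0,0,0.96]},{"offset":[-0.2,-0.2,0],"turn":[0,0,0.96]},{"offset":[-0.1,-0.2,0],"turn":[0,0,0.96]},{"offset":[0,-0.1,0],"turn":[0,0,0.96]},{"offset":[0,0,0],"turn":[0,0,0.96]},{"offset":[0,0,0],"turn":[0,0,0.96]},{"offset":[0,0,0],"turn":[0,0,0.96]}]' >/dev/null; python3 -m creep '[{"offset":[0,0,0],"turn":[0,0,0.96]},{"offset":[0,0,0],"turn":[0,0,0.96]},{"offset":[0,0,0],"turn":[0,0,0.96]},{"offset":[0,0,0],"turn":[0,0,0.96]},{"offset":[0,0,-0.6],"turn":[0,0,0.96]},{"offset":[0,0,-0.9],"turn":[0,0,0]},{"offset":[0,0,-0.6],"turn":[0,0,0]},{"offset":[0,0,0],"turn":[0,0,0]}]' >/dev/null; python3 st.py
```

```text
t 60.9 [0.5084 0.004  0.0993] ydir 1.521 z [-0.002 -0.001 -1.   ] w 0.0854 gf 0.0 F [ 0.6 -0.6  0.1] j7 1.27
```

```bash
python3 -m creep '[{"offset":[0,0,-0.8],"turn":[0,0,0.1]},{"offset":[0,0,-0.9],"turn":[0,0,0]},{"offset":[0,0,-0.9],"turn":[0,0,0]},{"offset":[0,0,-0.6],"turn":[0,0,0]},{"offset":[0,0,0],"turn":[0,0,0]}]' >/dev/null; python3 st.py; python3 -m creep '[{"offset":[0,0,0],"turn":[0,0,0]},{"offset":[0,0,0],"turn":[0,0,0]},{"offset":[0,0,0],"turn":[0,0,0]},{"offset":[0,0,0],"turn":[0,0,0]},{"offset":[0,0,0],"turn":[0,0,0]},{"offset":[0,0,0],"turn":[0,0,0]},{"offset":[0,0,0],"turn":[0,0,0]}]' 1 50 >/dev/null; python3 st.py
python3 -m creep '[{"offset":[0.2,-0.01,0],"turn":[0,0,0]},{"offset":[0.25,-0.01,0],"turn":[0,0,0]},{"offset":[0.25,-0.01,0],"turn":[0,0,0]},{"offset":[0.2,-0.01,0],"turn":[0,0,0]},{"offset":[0,0,0],"turn":[0,0,0]}]' >/dev/null; python3 st.py
```

```text
t 61.4 [0.5088 0.0041 0.0198] ydir 1.530 z [-0.001 -0.001 -1.   ] w 0.0855 gf 0.0 F [0.8 0.6 0.1] j7 1.25
t 62.0 [0.5094 0.0043 0.0209] ydir 1.531 z [ 0.001  0.    -1.   ] w 0.0244 gf 48.4 F [-2.6  1.4 12.1] j7 1.25
t 62.5 [0.5326 0.0034 0.021 ] ydir 1.531 z [ 0.002  0.    -1.   ] w 0.0242 gf 48.5 F [2.3 1.3 9.5] j7 1.26
```

```bash
python3 -m creep '[{"offset":[0.08,0,0],"turn":[0,0,0]},{"offset":[0.04,0,0],"turn":[0,0,0]},{"offset":[0,0,0],"turn":[0,0,0]}]' >/dev/null; python3 st.py; python3 -m creep '[{"offset":[0.06,0,0],"turn":[0,0,0]},{"offset":[0,0,0],"turn":[0,0,0]}]' >/dev/null; python3 st.py; python3 -m creep '[{"offset":[0.06,0,0],"turn":[0,0,0]},{"offset":[0,0,0],"turn":[0,0,0]}]' >/dev/null; python3 st.py
```

```text
t 62.9 [0.5349 0.0034 0.021 ] ydir 1.531 z [ 0.001  0.    -1.   ] w 0.0243 gf 48.7 F [-1.6  1.5 11.3] j7 1.27
t 63.0 [0.5363 0.0033 0.0209] ydir 1.531 z [ 0.001  0.    -1.   ] w 0.0241 gf 48.7 F [-2.5  2.2 11.4] j7 1.27
t 63.2 [0.5378 0.0033 0.0209] ydir 1.531 z [ 0.001  0.    -1.   ] w 0.0240 gf 48.7 F [-1.9  1.2 10.5] j7 1.27
```

```bash
python3 -m creep '[{"offset":[0.06,0,0],"turn":[0,0,0]},{"offset":[0,0,0],"turn":[0,0,0]}]' >/dev/null; python3 st.py; python3 -m creep '[{"offset":[0.05,0,0],"turn":[0,0,0]},{"offset":[0,0,0],"turn":[0,0,0]}]' >/dev/null; python3 st.py; python3 -m creep '[{"offset":[0.04,0,0],"turn":[0,0,0]},{"offset":[0,0,0],"turn":[0,0,0]},{"offset":[0,0,0],"turn":[0,0,0]}]' >/dev/null; python3 st.py
```

```text
t 63.5 [0.5385 0.0032 0.0209] ydir 1.531 z [-0.001 -0.    -1.   ] w 0.0245 gf 49.1 F [-7.6  1.8 15.3] j7 1.27
t 63.6 [0.5386 0.0032 0.0208] ydir 1.531 z [-0.004 -0.    -1.   ] w 0.0242 gf 49.6 F [-15.    1.7  20.7] j7 1.27
t 64.0 [0.5386 0.0032 0.0208] ydir 1.532 z [-0.006 -0.001 -1.   ] w 0.0242 gf 49.9 F [-20.8   1.7  24.7] j7 1.27
```

Hard stop to hard stop the travel is 30 mm, so the knob is home. Release, retreat and check before handing in.

```bash
python3 -m creep '[{"offset":[-0.05,0,-0.02],"turn":[0,0,0]},{"offset":[0,0,0],"turn":[0,0,0]}]' >/dev/null; python3 st.py; python3 -m creep '[{"offset":[0,0,0],"turn":[0,0,0]},{"offset":[0,0,0],"turn":[0,0,0]},{"offset":[0,0,0],"turn":[0,0,0]},{"offset":[0,0,0.7],"turn":[0,0,0]},{"offset":[0,0,0.9],"turn":[0,0,0]},{"offset":[0,0,0.9],"turn":[0,0,0]},{"offset":[0,0,0.9],"turn":[0,0,0]},{"offset":[0,0,0.9],"turn":[0,0,0]}]' -1 >/dev/null; python3 -m creep '[{"offset":[-0.8,0.4,0.7],"turn":[0,0,0]},{"offset":[-0.8,0.4,0.7],"turn":[0,0,0]},{"offset":[0,0,0],"turn":[0,0,0]},{"offset":[0,0,0],"turn":[0,0,0]}]' >/dev/null; python3 st.py
python3 - <<'E'
from h import *
s=avg("scene",2);t=avg("top",2)
for th in("jar","tub"): print(th,[(round(d["score"],2),np.round(d["extent"]).tolist()) for d in trace(s,th)])
cv2.imwrite("pics/fin.png",cv2.resize(s["image"][140:250,190:440,::-1],None,fx=3.2,fy=4,interpolation=cv2.INTER_CUBIC))
E
```

```text
t 64.2 [0.5386 0.0032 0.0207] ydir 1.531 z [-0.003 -0.    -1.   ] w 0.0243 gf 50.3 F [-15.2   1.4  28.7] j7 1.27
t 65.3 [0.5004 0.0232 0.1625] ydir 1.532 z [ 0.001 -0.    -1.   ] w 0.0853 gf 0.0 F [-0.6  0.6 -1.1] j7 1.26
jar [(0.64, [262.0, 173.0, 19.0, 26.0]), (0.61, [354.0, 189.0, 20.0, 30.0]), (0.57, [230.0, 180.0, 19.0, 29.0])]
tub [(0.4, [138.0, 208.0, 96.0, 37.0])]
```

View pics/fin.png

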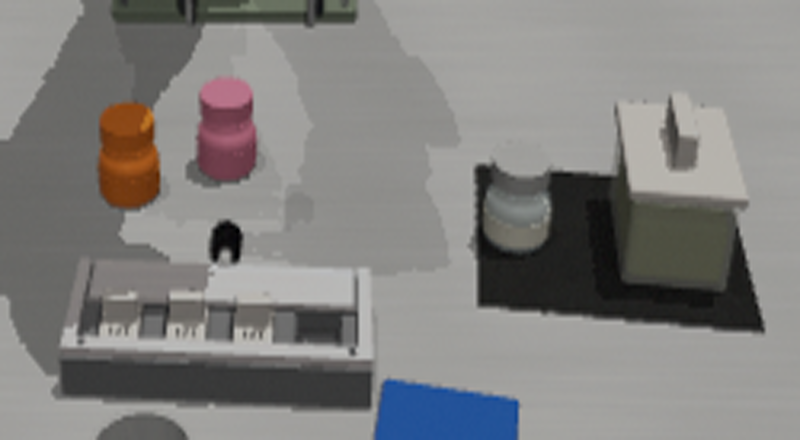

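The knob is home (crop px 227,242) and the plate covers the front of all three loggers. The tub and jar stand upright on the black mat, and the gripper is clear.

```bash
python3 -c "
from cell import hand_in
print(hand_in())"
```

```text
the job is handed in; nothing more can be done
None
```

I handed the job in at about 65 s, and no verdict came back: the tub and jar stand upright on the black mat, all three loggers are flush in recesses, and the knob is pushed home over them.

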